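# Fit the detachable handle to the grill pan

## Task

Fit the loose handle to the grill pan: bring the curled wire hook at its end up through the ring on the pan's front from below, swing the grip down so that the hook follows its curve round through the ring, and leave the handle level with its foot bar against the pan wall, ready for someone to pick up the pan. Leave the pan where it stands and do not disturb the pepper mill, the mug or the tin.

Things in the scene. Friction and masses are not known exactly. Their poses are not given: they have to be found in the camera images.
- pan: Rectangular grill pan of dark enamelled steel with a wire grid in it, 170 (x) x 240 (y) x 56 mm high, 2.4 kg, standing loose on a 20 mm thick wooden chopping board (200 x 290 mm). Origin: centre of its underside. z up; its own -x is the front, the wall that carries the ring, 85 mm from the origin.
- ring (a point): Centre of the ring welded to the middle of the pan's front wall: a level oval ring of 5 mm steel wire, open upward and downward, bore 15 mm (pan x) by 30 mm (pan y). The centre lies 12.5 mm in front of the wall face and 46 mm above the pan's underside. Axes as the pan's: -x points away from the wall to the front, y along the wall, z up.
- handle: Detachable pan handle, about 195 mm long, 0.14 to 0.28 kg, lying upright on the worktop, hook plane vertical. Origin: middle of the black grip, which is 114 (x) x 24 (y) x 28 mm (z) with flat sides; it starts 14 mm above the worktop. +x points to the hook end, +z is its top. In front of the grip: a steel collar, the hook, and lower down a flat wire frame 49 mm wide (y) that ends in the foot bar.
- hook_centre (a point): Centre of the hook's arc, at (105, 0, 10) mm in the handle's frame; no material here. The hook is a pair of 5 mm steel wires, 19 mm wide over both (y), joined across the tip, bent in the handle's xz plane to an arc of 18 mm centreline radius about this point: from below the centre, round its front, to the tip above it; open towards the grip.
- hook_back (a point): Frontmost point of the hook's wire (centreline), at (123, 0, 10) mm in the handle's frame. When the handle is fitted and let go, the hook hangs over the ring's outer wire with this point about 10 mm under the ring's centre.
- hook_tip (a point): Tip of the hook (wire centreline), at (106.6, 0, 27.9) mm in the handle's frame, 85 degrees round the arc above hook_back. When the handle is fitted and let go it stands about 8 mm above the ring's centre plane, in front of the ring's outer wire.
- foot (a point): Middle of the front face of the foot bar, a 5 mm wire across the handle 44 mm wide, at (135.5, 0, -11.5) mm in the handle's frame. When the handle is fitted the bar bears on the pan's front wall below the ring.
- mill: Wooden pepper mill, 58 mm across, 150 mm high, standing at the back, left of the pan; bystander. Origin: centre of its underside.
- mug: White mug with dots, 78 mm across (114 with its handle), 93 mm high, standing at the back, further left; bystander. Origin: centre of its underside.
- tin: Food tin with ring-pull lid, 58 mm across, 72 mm high, standing right of the pan, by the cooker, on a strip of worktop 3 mm higher; bystander. Origin: centre of its underside.

How it is judged:
At the end, for the whole second after the job is handed in: Hook up through the ring: tip above it, hook_back within 9 mm of the ring's axis, at most 16 mm under or 10 mm over its plane; foot bar within 6 mm of the pan wall; handle level within 15 degrees, at rest; pan flat and within 30 mm of its start (z of hook_tip in the frame of ring above 0.003 m and z of hook_back in the frame of ring between -0.016 and 0.01 m and x of hook_back in the frame of ring between -0.0085 and 0.0085 m and y of hook_back in the frame of ring between -0.009 and 0.009 m and x of foot in the frame of ring above 0.0065 m and angle between handle's own z axis and vertical below 0.26 rad and linear speed of handle below 0.02 m/s and distance of pan from where it was at the start of the episode below 0.03 m and angle between pan's own z axis and vertical below 0.05 rad); the robot touches nothing.
It fails at once if the pepper mill is pushed more than 20 mm or tipped (distance of mill from where it was at the start of the episode above 0.02 m or angle between mill's own z axis and vertical above 0.35 rad).
It fails at once if the mug is pushed more than 20 mm or tipped (distance of mug from where it was at the start of the episode above 0.02 m or angle between mug's own z axis and vertical above 0.35 rad).
It fails at once if the tin is pushed more than 20 mm or tipped (distance of tin from where it was at the start of the episode above 0.02 m or angle between tin's own z axis and vertical above 0.35 rad).
It also fails if it takes over 48 s, if anything falls off the work surface, if the arm or the gripper's body presses on something with over 40 N, if the wrist force passes 120 N, or if a joint passes its speed limit or range.

## Robot

A 7-joint arm with a two-finger parallel gripper is mounted at the origin on a cart in front of the work surface, level with it; the furniture and walls round the work are solid. World frame = base frame: x ahead of the robot, y to its left, z up, the work surface at z = 0. Lengths are in m, angles in rad, forces in N, time in s.
With the tool pointing down it reaches from about 0.35 to 0.9 m from the base axis. Payload 8.1 kg.
Tool frame: the origin (TCP) lies at the very end of the fingers, on their centre line; the grasp point (between the pads) lies 19 mm behind it; z points along the fingers, y is the line along which they close (so a half turn about z gives the same grasp; the last joint's range is limited). The gripper opens to 92 mm and grips with 3 to 60 N. Pads are 19 mm wide; open, the fingers measure 130 mm over their backs; the gripper's body (75 mm by 190 mm) begins 47 mm behind the grasp point.
Start: joints at [-1.229, 0.434, 0.025, 1.573, -0.012, 1.134, -0.075], TCP at [0.269, 0.564, 0.227] pointing down, gripper open.
Joint ranges: [-2.62, 2.62], [-0.44, 2.09], [-1.27, 1.32], [0.08, 2.57], [-1.32, 4.46], [0.12, 2], [-2.74, 2.74]. Speed limits (rad/s): [2.22, 2.22, 3.01, 3.01, 3.14, 3.14, 3.14].

## Interface

Orientations are given as a unit quaternion [x, y, z, w].
In Python, from plant import r, eyes, close_job gives the robot as it stands.
- The arm moves only by the tool move_arm, never from a script. Its argument "deltas" is a list of rows, each an object of numbers: "tx", "ty", "tz": the shift along the world's x, y, z in units of 60 mm (1.0 is 60 mm); "rx", "ry", "rz": the turn, a rotation vector about the world's x, y, z in units of 5 degrees (1.0 is 5 degrees); "claw": the closure, from 0 (fully open) to 1 (shut). A call has exactly 8 rows; each row shifts and turns the commanded pose from where the row before left it; what a row does not reach is not made up. A row lasts 1/8 s, in which the tool goes at most 62.5 mm and 10.7 degrees, less where a joint would pass 70% of its speed; a pose out of reach is approached as far as the arm can. A call is refused whole if a number of a shift passes 1 or a number of a turn 1, either way. A call with a gripper value outside its range is refused whole. The fingers move at their own pace and stop on an object; "newtons" is the grip in N (left out, the last holds). Time passes only in rows, so rows that do not move let the fingers close, or fill a call up. It gives the time, the measured TCP pose, the force, the opening and the grip force at its end, in the units of the state.
- r.sense(): the state, without advancing time (a new reading comes with each control period).
- eyes.get_image(name): name is "side" or "top"; returns (picture, depth): 384x512x3 uint8, red, green, blue; 384x512 float32, m along the optical axis (not along the pixel's ray), 0 where there is no reading.
- eyes.camera_model(name): a dict with "K" (3x3 intrinsics, pixels), "R" (3x3) and "t" (3): a world point X has camera coordinates R X + t. Camera axes: x right, y down, z forward; pixel columns grow to the right and rows downward; lengths in m; the calibration is good to about 2 mm. A picture is of the moment at which its call begins. camera_model takes no time and is no camera call.
- close_job(): hands the job in; it is judged then, once.
The state is a dict: "time_s": time; "qpos": joint angles; "qvel": joint speeds; "effort": joint torques, N m; "eef_pos": TCP position; "ee_rot": TCP orientation; "contact_force": force on the tool from outside, world axes, zero at the start; "ft_torque": the same for the moment, N m; "finger_gap": finger opening in m; "finger_force": force on a finger pad.
Only numpy, scipy, OpenCV 4.12 (cv2) and the standard library are available. Lean on these libraries where they do the work, as an engineer would, in place of code of your own. Each camera call takes 0.05 s, during which the arm holds its last target. There are 200 camera calls.

## Working session

There is one attempt and no reset: what is moved stays moved. The work goes in short steps, Python scripts to look and compute and a tool call to move; the robot and the scene stay as the last step left them, time stands still between calls to the robot, and variables do not carry over. Pictures are saved under pics/ and viewed, at most 10 in all, crops included, and the job is handed in when it is done.

Besides the shell and the picture viewer there is one more tool, called after "Call:" as name(argument=value, ...), one argument or row to a line, values as JSON. move_arm: Moves the arm, as the interface text tells. Its arguments: {"type":"object","properties":{"deltas":{"type":"array","items":{"type":"object","properties":{"tx":{"type":"number"},"ty":{"type":"number"},"tz":{"type":"number"},"rx":{"type":"number"},"ry":{"type":"number"},"rz":{"type":"number"},"claw":{"type":"number"}}}},"newtons":{"type":"number"}},"required":["deltas"]}

```bash
mkdir -p pics; ls; python3 - <<'E'
from plant import r,eyes
import cv2,numpy as np
for n in("side","top"):
    p,d=eyes.get_image(n); m=eyes.camera_model(n)
    np.savez(n+"0.npz",p=p,d=d,K=m["K"],R=m["R"],t=m["t"])
    cv2.imwrite(f"pics/{n}0.png",p[:,:,::-1])
    R=np.array(m["R"]);print(n,-R.T@np.array(m["t"]),R[2],np.array(m["K"])[0,0])
s=r.sense();print(s["eef_pos"],s["ee_rot"],s["time_s"],s["finger_gap"])
E
```

```text
pics
side [ 0.31031048 -0.96947172  0.77352463] [ 0.23507552  0.80006609 -0.55193636] 382.921609404833
top [0.51486777 0.018147   1.18769549] [ 0.07456977 -0.01543925 -0.99709627] 361.7992968208762
[0.2687812  0.56375832 0.22603709] [ 2.20623971e-01  9.75358692e-01 -6.89536216e-04 -9.81930960e-05] 0.1 0.09159601774335019
```

View pics/side0.png

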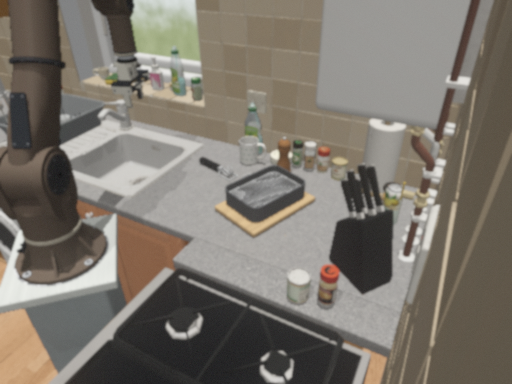

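View pics/top0.png

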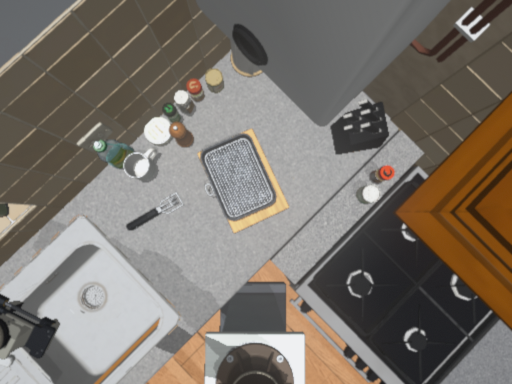

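The top view shows the handle's grip at about (129–160, 205–228) with the hook at (178,200), and the pan at (240,177) with its ring at (210,188). In the side view the handle is at (215,167) and the pan at (265,192). Next I'll measure them.

```bash
cat > h.py <<'E'
import numpy as np,cv2
def load(n): return np.load(n)
def ray(m,uv,z):
    uv=np.atleast_2d(np.asarray(uv,float)); K,R,t=m["K"],m["R"],m["t"]
    d=(R.T@np.linalg.inv(K)@np.c_[uv,np.ones(len(uv))].T).T; c=-R.T@t
    return c+d*((z-c[2])/d[:,2])[:,None]
def proj(m,X):
    c=np.atleast_2d(X)@m["R"].T+m["t"]; p=c@m["K"].T; return p[:,:2]/p[:,2:]
def cloud(m):
    d=m["d"];v,u=np.mgrid[:d.shape[0],:d.shape[1]]
    c=np.linalg.inv(m["K"])@np.stack([u.ravel(),v.ravel(),np.ones(u.size)])*d.ravel()
    return ((c.T-m["t"])@m["R"]).reshape(d.shape+(3,))
E
python3 - <<'E'
from h import *
m=load("top0.npz");p=m["p"];g=cv2.cvtColor(p,cv2.COLOR_RGB2GRAY)
def blob(g,box,th,z,name,m=m):
    x0,y0,x1,y1=box;k=np.zeros_like(g);k[y0:y1,x0:x1]=(g[y0:y1,x0:x1]<th)*255
    n,l,s,c=cv2.connectedComponentsWithStats(k);i=1+np.argmax(s[1:,4])
    cs,_=cv2.findContours((l==i).astype(np.uint8),0,1)
    W=ray(m,cs[0][:,0],z)[:,:2]
    (c,s,a)=cv2.minAreaRect((W*1000).astype(np.float32));print(name,s,a,"centre",c,"n",(l==i).sum())
    return W
blob(g,(115,190,172,240),60,.042,"grip")
blob(g,(195,120,290,235),75,.076,"pan")
C=cloud(m)
for n,(x0,y0,x1,y1) in dict(grip=(115,190,172,240),pan=(195,125,290,230)).items():
    q=C[y0:y1,x0:x1].reshape(-1,3);print(n,np.percentile(q[:,2],[2,50,90,97,99]))
q=C[180:235,115:190];s=q[...,2]>.022;P=q[s];print("handle top pts",len(P),P.mean(0))
c=P[:,:2].mean(0);u,_,vt=np.linalg.svd(P[:,:2]-c);print(vt[0],((P[:,:2]-c)@vt[0]).min(),((P[:,:2]-c)@vt[0]).max())
q=C[125:235,190:292];s=(q[...,2]>.065)&(q[...,2]<.085);P=q[s];print("pan",len(P),cv2.minAreaRect((P[:,:2]*1000).astype(np.float32)))
a=cv2.resize(p[175:240,115:225],None,fx=7,fy=7,interpolation=cv2.INTER_CUBIC)
cv2.imwrite("pics/c1.png",a[:,:,::-1])
m=load("side0.npz");a=cv2.resize(m["p"][145:240,190:320],None,fx=6,fy=6,interpolation=cv2.INTER_CUBIC);cv2.imwrite("pics/c2.png",a[:,:,::-1])
E
```

```text
grip (18.817886352539062, 96.53109741210938) 30.496973037719727 centre (510.39678955078125, 359.16949462890625) n 112
pan (3.4961845813086256e-05, 15.572134017944336) 0.6069428324699402 centre (772.8817138671875, 43.482521057128906) n 6
grip [-0.00532723 -0.00012074  0.02217791  0.02860912  0.04167893]
pan [-0.0046066   0.0185062   0.05636303  0.07737105  0.08020537]
handle top pts 312 [0.52135684 0.32235469 0.12078091]
[ 0.07250895 -0.99736776] -0.09267649488117963 0.3029364265187342
pan 507 ((640.8338012695312, 67.92098236083984), (242.59693908691406, 195.0142822265625), 24.186521530151367)
```

View pics/c1.png

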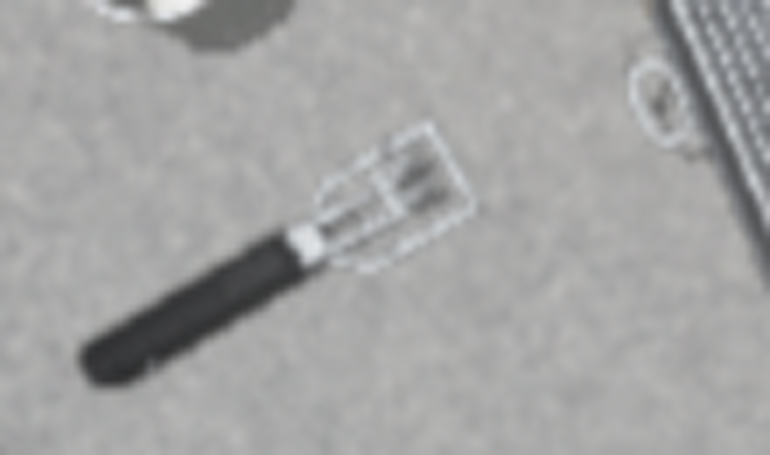

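View pics/c2.png

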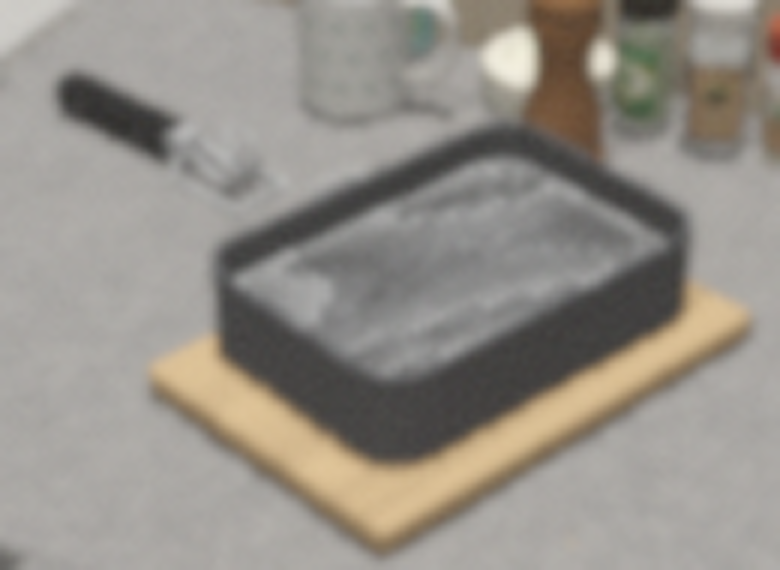

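The crops show the grip (85–320, 240–385), the hook's cross tip (375–400, 175–215), the foot bar (432,125)–(472,207) and the ring centred at about (660,103) in c1. In c2 the pan hides the ring from the side camera. I'll work out the poses and the grasp now.

```bash
python3 - <<'E'
from h import *
m=load("top0.npz");p=m["p"];g=cv2.cvtColor(p,cv2.COLOR_RGB2GRAY)
f=lambda x,y:((x+.5)/7-.5+115,(y+.5)/7-.5+175)
c=g[175:240,115:175];k=cv2.resize(c,None,fx=7,fy=7,interpolation=cv2.INTER_CUBIC)
k=(k<110).astype(np.uint8);n,l,s,_=cv2.connectedComponentsWithStats(k);i=1+np.argmax(s[1:,4])
cs,_=cv2.findContours((l==i).astype(np.uint8),0,1)
W=ray(m,[f(*q) for q in cs[0][:,0]],.036)[:,:2]
r=cv2.minAreaRect((W*1000).astype(np.float32));print("grip",r)
ys,xs=np.nonzero(l==i);G=ray(m,np.array([f(x,y) for x,y in zip(xs,ys)]),.036)[:,:2];gc=G.mean(0)
ax=np.linalg.svd(G-gc,full_matrices=False)[2][0];ax*=np.sign(-ax[1]);print("grip mean",gc,"axis",ax,np.degrees(np.arctan2(ax[1],ax[0])))
tip=ray(m,[f(387,195)],.056)[0];ft=ray(m,[f(432,125),f(472,207)],.0165);print("tip",tip,"foot",ft,ft.mean(0))
for nm,P in(("tip",tip),("foot",ft.mean(0))):
    v=P[:2]-gc;print(nm,v@ax,v@[-ax[1],ax[0]])
ring=ray(m,[f(660,103)],.066)[0];print("ring",ring)
# pan outline: dark or grid interior via low saturation vs board/worktop - use dark rim
hsv=cv2.cvtColor(p,cv2.COLOR_RGB2HSV)
bd=((hsv[...,1]>70)&(hsv[...,2]>130)).astype(np.uint8);bd[:120]=0;bd[240:]=0;bd[:,:190]=0;bd[:,295:]=0
x0,y0=190,120
k=(cv2.resize(g[120:235,190:290],None,fx=5,fy=5,interpolation=cv2.INTER_CUBIC)<90).astype(np.uint8)
k=cv2.morphologyEx(k,cv2.MORPH_CLOSE,np.ones((25,25)));k=cv2.morphologyEx(k,cv2.MORPH_OPEN,np.ones((61,61)))
cs,_=cv2.findContours(k,0,1);cc=max(cs,key=cv2.contourArea)[:,0]
uv=np.c_[(cc[:,0]+.5)/5-.5+x0,(cc[:,1]+.5)/5-.5+y0]
W=ray(m,uv,.076)[:,:2];print("pan",cv2.minAreaRect((W*1000).astype(np.float32)))
a=cv2.resize(p[120:235,190:290],None,fx=5,fy=5,interpolation=cv2.INTER_CUBIC);cv2.drawContours(a,[cc],-1,(255,0,0),1);cv2.imwrite("pics/c3.png",a[:,:,::-1])
# front wall points
E
```

```text
grip ((512.5621337890625, 357.2719421386719), (27.033811569213867, 113.31159973144531), 31.730873107910156)
grip mean [0.5117671  0.35870077] axis [ 0.50872667 -0.86092809] -59.42094919567619
tip [0.56496736 0.26834259 0.056     ] foot [[0.59923882 0.25714878 0.0165    ]
 [0.56147688 0.23788741 0.0165    ]] [0.58035785 0.24751809 0.0165    ]
tip 0.10485629134311623 -0.0001660111962901421
foot 0.1306142359723361 0.0024901149937711095
ring [0.6062672 0.1464957 0.066    ]Traceback (most recent call last):
  File "<stdin>", line 21, in <module>
ValueError: max() iterable argument is empty
```

```bash
cat >> h.py <<'E'
import json
from scipy.spatial.transform import Rotation as Ro
def plan(p0,R0,p1,R1,n):
    "rows (rounded, cumulative-compensated) and the pose they reach"
    rv=(R1*R0.inv()).as_rotvec(); T=(p1-p0)/.06; W=np.degrees(rv)/5; out=[];done=np.zeros(6)
    for i in range(1,n+1):
        q=np.round(np.r_[T,W]*i/n-done,2); done+=q; out.append(q)
    assert np.abs(out).max()<=1,np.abs(out).max()
    return out,p0+done[:3]*.06,Ro.from_rotvec(np.radians(5*done[3:]))*R0
def show(rows,claw):
    k=["tx","ty","tz","rx","ry","rz"]
    rows=list(rows)
    while len(rows)%8: rows.append(np.zeros(6))
    for i in range(0,len(rows),8):
        print(json.dumps([{**{a:float(round(b,2)) for a,b in zip(k,q) if b},"claw":claw} for q in rows[i:i+8]]))
def pose(xy_yaw,z,th): # handle frame: x yaw deg, pitched hook-down by th deg
    return np.r_[xy_yaw[:2],z],Ro.from_euler("ZY",[xy_yaw[2],th],degrees=True)
TILT=-40.
GR=Ro.from_euler("Y",TILT,degrees=True)*Ro.from_matrix(np.array([[-1,0,0],[0,1,0],[0,0,-1.]])) # tool in handle
def tool(hp,hR,back=0.,gx=0.):
    R=hR*GR; return hp+hR.apply([gx,0,0])+R.apply([0,0,.019-back]),R
def save(p,R): json.dump([list(p),list(R.as_quat())],open("cmd.json","w"))
def cmd():
    p,q=json.load(open("cmd.json"));return np.array(p),Ro.from_quat(q)
HP=(.5125,.358,-59.4)
E
python3 - <<'E'
from h import *
from plant import r
s=r.sense();p,R=np.array(s["eef_pos"]),Ro.from_quat(s["ee_rot"])
hp,hR=pose(HP,.028,0)
p1,R1=tool(hp,hR,.10);print(p1,R1.as_matrix().round(2))
p1[2]+=.03
rows,p,R=plan(p,R,p1,R1,16);show(rows,0);save(p,R)
m=load("top0.npz");print(ray(m,[(138,165)],.08),ray(m,[(178,130)],.15))
E
```

```text
[0.48599635 0.40281522 0.0900496 ] [[-0.39  0.86  0.33]
 [ 0.66  0.51 -0.55]
 [-0.64  0.   -0.77]]
[{"tx": 0.23, "ty": -0.17, "tz": -0.11, "rx": -0.34, "ry": -0.37, "rz": -0.41, "claw": 0}, {"tx": 0.22, "ty": -0.17, "tz": -0.11, "rx": -0.34, "ry": -0.38, "rz": -0.4, "claw": 0}, {"tx": 0.23, "ty": -0.16, "tz": -0.11, "rx": -0.34, "ry": -0.37, "rz": -0.41, "claw": 0}, {"tx": 0.23, "ty": -0.17, "tz": -0.11, "rx": -0.35, "ry": -0.38, "rz": -0.4, "claw": 0}, {"tx": 0.22, "ty": -0.17, "tz": -0.11, "rx": -0.34, "ry": -0.37, "rz": -0.41, "claw": 0}, {"tx": 0.23, "ty": -0.17, "tz": -0.11, "rx": -0.34, "ry": -0.38, "rz": -0.41, "claw": 0}, {"tx": 0.22, "ty": -0.16, "tz": -0.11, "rx": -0.34, "ry": -0.37, "rz": -0.4, "claw": 0}, {"tx": 0.23, "ty": -0.17, "tz": -0.11, "rx": -0.34, "ry": -0.38, "rz": -0.41, "claw": 0}]
[{"tx": 0.23, "ty": -0.17, "tz": -0.11, "rx": -0.34, "ry": -0.37, "rz": -0.4, "claw": 0}, {"tx": 0.22, "ty": -0.17, "tz": -0.11, "rx": -0.34, "ry": -0.38, "rz": -0.41, "claw": 0}, {"tx": 0.23, "ty": -0.16, "tz": -0.11, "rx": -0.35, "ry": -0.37, "rz": -0.41, "claw": 0}, {"tx": 0.23, "ty": -0.17, "tz": -0.11, "rx": -0.34, "ry": -0.38, "rz": -0.4, "claw": 0}, {"tx": 0.22, "ty": -0.17, "tz": -0.12, "rx": -0.34, "ry": -0.37, "rz": -0.41, "claw": 0}, {"tx": 0.23, "ty": -0.17, "tz": -0.11, "rx": -0.34, "ry": -0.38, "rz": -0.4, "claw": 0}, {"tx": 0.22, "ty": -0.16, "tz": -0.11, "rx": -0.34, "ry": -0.37, "rz": -0.41, "claw": 0}, {"tx": 0.23, "ty": -0.17, "tz": -0.11, "rx": -0.34, "ry": -0.38, "rz": -0.41, "claw": 0}]
[[0.67818718 0.36334804 0.08      ]] [[0.77139827 0.22915815 0.15      ]]
```

Call:
move_arm(
  deltas=[
    {"tx": 0.23,"ty": -0.17,"tz": -0.11,"rx": -0.34,"ry": -0.375,"rz": -0.405,"claw": 0},
    {"tx": 0.23,"ty": -0.17,"tz": -0.11,"rx": -0.34,"ry": -0.375,"rz": -0.405,"claw": 0},
    {"tx": 0.23,"ty": -0.17,"tz": -0.11,"rx": -0.34,"ry": -0.375,"rz": -0.405,"claw": 0},
    {"tx": 0.23,"ty": -0.17,"tz": -0.11,"rx": -0.34,"ry": -0.375,"rz": -0.405,"claw": 0},
    {"tx": 0.23,"ty": -0.17,"tz": -0.11,"rx": -0.34,"ry": -0.375,"rz": -0.405,"claw": 0},
    {"tx": 0.23,"ty": -0.17,"tz": -0.11,"rx": -0.34,"ry": -0.375,"rz": -0.405,"claw": 0},
    {"tx": 0.23,"ty": -0.17,"tz": -0.11,"rx": -0.34,"ry": -0.375,"rz": -0.405,"claw": 0},
    {"tx": 0.23,"ty": -0.17,"tz": -0.11,"rx": -0.34,"ry": -0.375,"rz": -0.405,"claw": 0},
  ],
)

```text
time_s: 1.1
eef_pos: [0.3797, 0.482, 0.1734]
ee_rot: [0.352, 0.919, -0.087, 0.153]
contact_force: [-0.9, -0.3, -0.6]
finger_gap: 0.0918
finger_force: 0.0
```

Call:
move_arm(
  deltas=[
    {"tx": 0.22,"ty": -0.17,"tz": -0.11,"rx": -0.34,"ry": -0.375,"rz": -0.405,"claw": 0},
    {"tx": 0.22,"ty": -0.17,"tz": -0.11,"rx": -0.34,"ry": -0.375,"rz": -0.405,"claw": 0},
    {"tx": 0.22,"ty": -0.17,"tz": -0.11,"rx": -0.34,"ry": -0.375,"rz": -0.405,"claw": 0},
    {"tx": 0.22,"ty": -0.17,"tz": -0.11,"rx": -0.34,"ry": -0.375,"rz": -0.405,"claw": 0},
    {"tx": 0.22,"ty": -0.17,"tz": -0.11,"rx": -0.34,"ry": -0.375,"rz": -0.405,"claw": 0},
    {"tx": 0.22,"ty": -0.17,"tz": -0.11,"rx": -0.34,"ry": -0.375,"rz": -0.405,"claw": 0},
    {"tx": 0.22,"ty": -0.17,"tz": -0.11,"rx": -0.34,"ry": -0.375,"rz": -0.405,"claw": 0},
    {"tx": 0.22,"ty": -0.17,"tz": -0.11,"rx": -0.34,"ry": -0.375,"rz": -0.405,"claw": 0},
  ],
)

```text
time_s: 2.1
eef_pos: [0.4858, 0.4003, 0.1207]
ee_rot: [0.466, 0.816, -0.169, 0.298]
contact_force: [-0.1, -0.1, 0.3]
finger_gap: 0.092
finger_force: 0.0
```

```bash
python3 - <<'E'
s=open("h.py").read()
s=s.replace("q=np.round(np.r_[T,W]*i/n-done,2); done+=q","q=np.round(np.r_[T,W]/n,2) if i<n else np.round(np.r_[T,W]-done,2); done+=q")
open("h.py","w").write(s)
E
python3 - <<'E'
from h import *
from plant import r
s=r.sense();p,R=np.array(s["eef_pos"]),Ro.from_quat(s["ee_rot"])
p1,R1=tool(*pose(HP,.028,0));print(p1)
rows,p,R=plan(p,R,p1,R1,8);show(rows,0);save(p,R)
m=load("top0.npz");p=m["p"];g=cv2.cvtColor(p,cv2.COLOR_RGB2GRAY)
b=cv2.resize(g[120:240,190:295],None,fx=5,fy=5,interpolation=cv2.INTER_CUBIC)
k=(b<85).astype(np.uint8);n,l,st,_=cv2.connectedComponentsWithStats(k);print(st[np.argsort(-st[:,4])[:4]])
i=np.argsort(-st[:,4])[1];cs,_=cv2.findContours((l==i).astype(np.uint8),0,1);cc=max(cs,key=cv2.contourArea)[:,0]
uv=np.c_[(cc[:,0]+.5)/5-.5+190,(cc[:,1]+.5)/5-.5+120]
W=ray(m,uv,.076)[:,:2];print(cv2.minAreaRect((W*1000).astype(np.float32)))
a=cv2.resize(p[120:240,190:295],None,fx=5,fy=5,interpolation=cv2.INTER_CUBIC);cv2.drawContours(a,[cc[:,None]],-1,(255,0,0),1);cv2.imwrite("pics/c3.png",a[:,:,::-1])
E
```

```text
[0.5187169  0.34748779 0.01344516]
[{"tx": 0.07, "ty": -0.11, "tz": -0.22, "claw": 0}, {"tx": 0.07, "ty": -0.11, "tz": -0.22, "claw": 0}, {"tx": 0.07, "ty": -0.11, "tz": -0.22, "claw": 0}, {"tx": 0.07, "ty": -0.11, "tz": -0.22, "claw": 0}, {"tx": 0.07, "ty": -0.11, "tz": -0.22, "claw": 0}, {"tx": 0.07, "ty": -0.11, "tz": -0.22, "claw": 0}, {"tx": 0.07, "ty": -0.11, "tz": -0.22, "claw": 0}, {"tx": 0.06, "ty": -0.11, "tz": -0.25, "ry": 0.04, "rz": -0.01, "claw": 0}]
[[     0      0    525    600 312111]
 [    61     76    245    136   2564]
 [     0     67     11     41    297]
 [   130    350      2      6      8]]
((737.5680541992188, 96.96074676513672), (32.32539749145508, 160.55142211914062), 23.897506713867188)
```

View pics/c3.png

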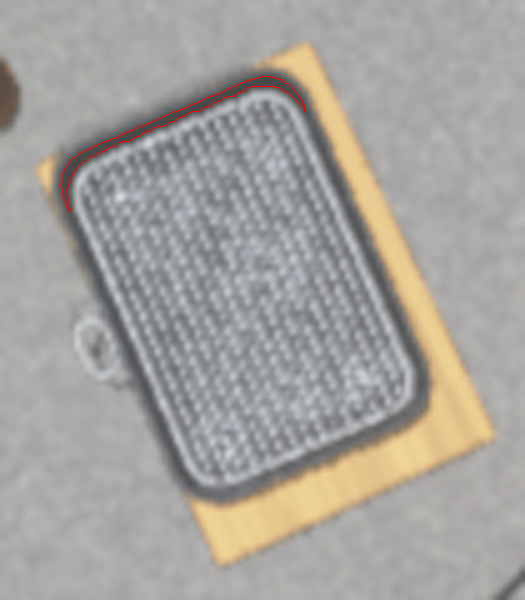

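c3 shows the pan's edges turned about 23.5° in the picture and the ring's ellipse centred at about (98,349). I'll go down and grasp.

Call:
move_arm(
  deltas=[
    {"tx": 0.07,"ty": -0.11,"tz": -0.22,"claw": 0},
    {"tx": 0.07,"ty": -0.11,"tz": -0.22,"claw": 0},
    {"tx": 0.07,"ty": -0.11,"tz": -0.22,"claw": 0},
    {"tx": 0.07,"ty": -0.11,"tz": -0.22,"claw": 0},
    {"tx": 0.07,"ty": -0.11,"tz": -0.22,"claw": 0},
    {"tx": 0.07,"ty": -0.11,"tz": -0.22,"claw": 0},
    {"tx": 0.07,"ty": -0.11,"tz": -0.22,"claw": 0},
    {"tx": 0.06,"ty": -0.11,"tz": -0.25,"ry": 0.04,"claw": 0},
  ],
)

```text
validation failed for argument at $.de...
```

Call:
move_arm(
  deltas=[
    {"claw": 1},
    {"claw": 1},
    {"claw": 1},
    {"claw": 1},
    {"claw": 1},
    {"claw": 1},
    {"claw": 1},
    {"claw": 1},
  ],
  newtons=40,
)

```text
validation failed for argument at $.de...
```

```bash
python3 - <<'E'
from h import *
m=load("top0.npz")
f=lambda x,y:((x+.5)/5-.5+190,(y+.5)/5-.5+120)
for a,b in [((60,180),(190,490)),((315,110),(430,380)),((90,150),(250,80)),((240,495),(405,420)),((310,42),(495,438))]:
    z=.02 if a==(310,42) else .076
    A,B=ray(m,[f(*a),f(*b)],z);v=(B-A)[:2];print(np.degrees(np.arctan2(v[1],v[0]))%90, A[:2],B[:2])
# grid rim: bright vs dark inner outline
g=cv2.cvtColor(m["p"],cv2.COLOR_RGB2GRAY);b=cv2.resize(g[120:240,190:295],None,fx=5,fy=5,interpolation=cv2.INTER_CUBIC)
# per-row extent of dark rim: subpixel gradient along rows on left/right inner edges
e=cv2.Canny(b,40,110);L=cv2.HoughLinesP(e,1,np.pi/720,40,minLineLength=70,maxLineGap=15)
for l in L[:,0]:
    A,B=ray(m,[f(*l[:2]),f(*l[2:])],.07);v=(B-A)[:2];print(l,round(np.degrees(np.arctan2(v[1],v[0]))%90,1))
print(ray(m,[f(98,349)],.066))
from plant import r;s=r.sense();print(s["eef_pos"],cmd()[0],s["finger_gap"],s["contact_force"],s["ft_torque"])
E
```

```text
23.454794671783333 [0.70995045 0.16951463] [0.51894986 0.08664434]
23.253249966533133 [0.75552589 0.01188203] [ 0.58761005 -0.06027159]
24.55253157756144 [0.7289348  0.15128327] [0.77405027 0.05252645]
24.8322629643784 [0.51610756 0.05601644] [ 0.56282669 -0.04494368]
25.163122833163413 [0.8128114  0.01518612] [ 0.55404454 -0.10637695]
[ 93 228 193 463] 23.7
[ 74 208 186 468] 24.0
[279  92 404 373] 24.2
[285 141 332 246] 24.4
[103 232 187 427] 24.0
[225 487 397 412] 24.0
[ 81 222 153 389] 24.0
[301  82 422 348] 24.6
[300 112 412 368] 23.8
[297 107 412 370] 23.8
[222 103 271 216] 23.8
[275 114 351 289] 23.7
[229 486 382 420] 23.7
[155 314 185 384] 23.8
[ 92 160 258  90] 23.8
[ 76 179 253 101] 24.7
[110 250 170 390] 23.9
[ 81 201 149 363] 23.5
[306  87 352 190] 24.2
[305  87 373 236] 24.7
[134 252 171 342] 23.0
[204 246 256 174] 55.0
[ 92 159 253  91] 23.8
[276 487 408 431] 23.4
[295 106 412 372] 24.0
[353 199 423 352] 24.8
[288 110 354 258] 24.3
[151 386 189 472] 24.5
[130 253 177 358] 24.7
[102 166 198 124] 24.5
[381 254 412 324] 24.1
[264  89 316 209] 23.7
[218 279 230 196] 82.5
[ 75 180 254 101] 24.7
[[0.60591993 0.14542748 0.066     ]]
[0.48580706 0.40032551 0.12066764] [0.51880706 0.34752551 0.01326764] 0.09195808705485121 [-0.05018254 -0.08791671  0.32807137] [0.61103481 0.42427345 0.0053665 ]
```

Call:
move_arm(
  deltas=[
    {"tx": 0.07,"ty": -0.11,"tz": -0.22,"claw": 0},
    {"tx": 0.07,"ty": -0.11,"tz": -0.22,"claw": 0},
    {"tx": 0.07,"ty": -0.11,"tz": -0.22,"claw": 0},
    {"tx": 0.07,"ty": -0.11,"tz": -0.22,"claw": 0},
    {"tx": 0.07,"ty": -0.11,"tz": -0.22,"claw": 0},
    {"tx": 0.07,"ty": -0.11,"tz": -0.22,"claw": 0},
    {"tx": 0.07,"ty": -0.11,"tz": -0.22,"claw": 0},
    {"tx": 0.06,"ty": -0.11,"tz": -0.25,"ry": 0.04,"claw": 0},
  ],
)

```text
validation failed for argument at $.de...
```

Call:
move_arm(
  deltas=[
    {"tx": 0.07,"ty": -0.11,"tz": -0.22,"rx": 0,"ry": 0,"rz": 0,"claw": 0},
    {"tx": 0.07,"ty": -0.11,"tz": -0.22,"rx": 0,"ry": 0,"rz": 0,"claw": 0},
    {"tx": 0.07,"ty": -0.11,"tz": -0.22,"rx": 0,"ry": 0,"rz": 0,"claw": 0},
    {"tx": 0.07,"ty": -0.11,"tz": -0.22,"rx": 0,"ry": 0,"rz": 0,"claw": 0},
    {"tx": 0.07,"ty": -0.11,"tz": -0.22,"rx": 0,"ry": 0,"rz": 0,"claw": 0},
    {"tx": 0.07,"ty": -0.11,"tz": -0.22,"rx": 0,"ry": 0,"rz": 0,"claw": 0},
    {"tx": 0.07,"ty": -0.11,"tz": -0.22,"rx": 0,"ry": 0,"rz": 0,"claw": 0},
    {"tx": 0.06,"ty": -0.11,"tz": -0.25,"rx": 0,"ry": 0.04,"rz": 0,"claw": 0},
  ],
)

```text
time_s: 3.1
eef_pos: [0.5182, 0.3478, 0.0129]
ee_rot: [0.465, 0.817, -0.169, 0.296]
contact_force: [-0.0, -0.5, 0.8]
finger_gap: 0.092
finger_force: 0.0
```

Call:
move_arm(
  deltas=[
    {"tx": 0,"ty": 0,"tz": 0,"rx": 0,"ry": 0,"rz": 0,"claw": 1},
    {"tx": 0,"ty": 0,"tz": 0,"rx": 0,"ry": 0,"rz": 0,"claw": 1},
    {"tx": 0,"ty": 0,"tz": 0,"rx": 0,"ry": 0,"rz": 0,"claw": 1},
    {"tx": 0,"ty": 0,"tz": 0,"rx": 0,"ry": 0,"rz": 0,"claw": 1},
    {"tx": 0,"ty": 0,"tz": 0,"rx": 0,"ry": 0,"rz": 0,"claw": 1},
    {"tx": 0,"ty": 0,"tz": 0,"rx": 0,"ry": 0,"rz": 0,"claw": 1},
    {"tx": 0,"ty": 0,"tz": 0,"rx": 0,"ry": 0,"rz": 0,"claw": 1},
    {"tx": 0,"ty": 0,"tz": 0,"rx": 0,"ry": 0,"rz": 0,"claw": 1},
  ],
  newtons=40,
)

```text
time_s: 4.1
eef_pos: [0.5181, 0.3484, 0.0138]
ee_rot: [0.465, 0.817, -0.168, 0.296]
contact_force: [0.6, 0.0, 0.2]
finger_gap: 0.0238
finger_force: 39.8
```

```bash
cat >> h.py <<'E'
RING=np.array([.6071,.1444,.066]);YAW=-66.
N=np.array([np.cos(np.radians(YAW)),np.sin(np.radians(YAW)),0]);T_=np.array([-N[1],N[0],0]);Z=np.array([0,0,1.])
OFF=np.zeros(3) # handle frame correction of hook w.r.t. nominal
def hookpose(cx,cy,cz,th,yaw=YAW):
    "tool pose that puts hook_centre at (cx,cy,cz) mm in ring frame, handle pitched th"
    R=Ro.from_euler("ZY",[yaw,th],degrees=True);C=RING+(N*cx+T_*cy+Z*cz)/1000
    return tool(C-R.apply(np.array([.105,0,.010])+OFF),R)
E
python3 - <<'E'
from h import *
from plant import r
s=r.sense();p,R=np.array(s["eef_pos"]),Ro.from_quat(s["ee_rot"]);print(p,cmd()[0])
p,R=cmd()
rows,p,R=plan(p,R,p+[0,0,.15],R,8);show(rows,1)
p1,R1=hookpose(-87,0,20,80);print(p1)
rows,p,R=plan(p,R,p1,R1,24);show(rows[:1]+rows[-1:],1);save(p,R)
E
```

```text
[0.51810659 0.34839438 0.01380621] [0.51880706 0.34752551 0.01326764]
[{"tz": 0.31, "claw": 1}, {"tz": 0.31, "claw": 1}, {"tz": 0.31, "claw": 1}, {"tz": 0.31, "claw": 1}, {"tz": 0.31, "claw": 1}, {"tz": 0.31, "claw": 1}, {"tz": 0.31, "claw": 1}, {"tz": 0.33, "claw": 1}]
[0.55532482 0.26068895 0.17311349]
[{"tx": 0.03, "ty": -0.06, "tz": 0.01, "rx": 0.59, "ry": 0.31, "rz": -0.05, "claw": 1}, {"tx": -0.08, "ty": -0.07, "tz": -0.07, "rx": 0.65, "ry": 0.21, "rz": 0.05, "claw": 1}, {"claw": 1}, {"claw": 1}, {"claw": 1}, {"claw": 1}, {"claw": 1}, {"claw": 1}]
```

Call:
move_arm(
  deltas=[
    {"tx": 0,"ty": 0,"tz": 0.31,"rx": 0,"ry": 0,"rz": 0,"claw": 1},
    {"tx": 0,"ty": 0,"tz": 0.31,"rx": 0,"ry": 0,"rz": 0,"claw": 1},
    {"tx": 0,"ty": 0,"tz": 0.31,"rx": 0,"ry": 0,"rz": 0,"claw": 1},
    {"tx": 0,"ty": 0,"tz": 0.31,"rx": 0,"ry": 0,"rz": 0,"claw": 1},
    {"tx": 0,"ty": 0,"tz": 0.31,"rx": 0,"ry": 0,"rz": 0,"claw": 1},
    {"tx": 0,"ty": 0,"tz": 0.31,"rx": 0,"ry": 0,"rz": 0,"claw": 1},
    {"tx": 0,"ty": 0,"tz": 0.31,"rx": 0,"ry": 0,"rz": 0,"claw": 1},
    {"tx": 0,"ty": 0,"tz": 0.33,"rx": 0,"ry": 0,"rz": 0,"claw": 1},
  ],
)

```text
time_s: 5.1
eef_pos: [0.5179, 0.3481, 0.1649]
ee_rot: [0.465, 0.817, -0.169, 0.296]
contact_force: [0.3, 0.5, -2.6]
finger_gap: 0.0236
finger_force: 39.7
```

Call:
move_arm(
  deltas=[
    {"tx": 0.03,"ty": -0.06,"tz": 0.01,"rx": 0.59,"ry": 0.31,"rz": -0.05,"claw": 1},
    {"tx": 0.03,"ty": -0.06,"tz": 0.01,"rx": 0.59,"ry": 0.31,"rz": -0.05,"claw": 1},
    {"tx": 0.03,"ty": -0.06,"tz": 0.01,"rx": 0.59,"ry": 0.31,"rz": -0.05,"claw": 1},
    {"tx": 0.03,"ty": -0.06,"tz": 0.01,"rx": 0.59,"ry": 0.31,"rz": -0.05,"claw": 1},
    {"tx": 0.03,"ty": -0.06,"tz": 0.01,"rx": 0.59,"ry": 0.31,"rz": -0.05,"claw": 1},
    {"tx": 0.03,"ty": -0.06,"tz": 0.01,"rx": 0.59,"ry": 0.31,"rz": -0.05,"claw": 1},
    {"tx": 0.03,"ty": -0.06,"tz": 0.01,"rx": 0.59,"ry": 0.31,"rz": -0.05,"claw": 1},
    {"tx": 0.03,"ty": -0.06,"tz": 0.01,"rx": 0.59,"ry": 0.31,"rz": -0.05,"claw": 1},
  ],
)

```text
time_s: 6.1
eef_pos: [0.5328, 0.3175, 0.1686]
ee_rot: [0.51, 0.853, -0.052, 0.101]
contact_force: [-0.3, 0.1, -3.0]
finger_gap: 0.0235
finger_force: 39.7
```

Call:
move_arm(
  deltas=[
    {"tx": 0.03,"ty": -0.06,"tz": 0.01,"rx": 0.59,"ry": 0.31,"rz": -0.05,"claw": 1},
    {"tx": 0.03,"ty": -0.06,"tz": 0.01,"rx": 0.59,"ry": 0.31,"rz": -0.05,"claw": 1},
    {"tx": 0.03,"ty": -0.06,"tz": 0.01,"rx": 0.59,"ry": 0.31,"rz": -0.05,"claw": 1},
    {"tx": 0.03,"ty": -0.06,"tz": 0.01,"rx": 0.59,"ry": 0.31,"rz": -0.05,"claw": 1},
    {"tx": 0.03,"ty": -0.06,"tz": 0.01,"rx": 0.59,"ry": 0.31,"rz": -0.05,"claw": 1},
    {"tx": 0.03,"ty": -0.06,"tz": 0.01,"rx": 0.59,"ry": 0.31,"rz": -0.05,"claw": 1},
    {"tx": 0.03,"ty": -0.06,"tz": 0.01,"rx": 0.59,"ry": 0.31,"rz": -0.05,"claw": 1},
    {"tx": 0.03,"ty": -0.06,"tz": 0.01,"rx": 0.59,"ry": 0.31,"rz": -0.05,"claw": 1},
  ],
)

```text
time_s: 7.1
eef_pos: [0.5474, 0.2884, 0.1735]
ee_rot: [0.526, 0.842, 0.068, -0.097]
contact_force: [-0.0, -0.5, -2.4]
finger_gap: 0.0235
finger_force: 39.7
```

Call:
move_arm(
  deltas=[
    {"tx": 0.03,"ty": -0.06,"tz": 0.01,"rx": 0.59,"ry": 0.31,"rz": -0.05,"claw": 1},
    {"tx": 0.03,"ty": -0.06,"tz": 0.01,"rx": 0.59,"ry": 0.31,"rz": -0.05,"claw": 1},
    {"tx": 0.03,"ty": -0.06,"tz": 0.01,"rx": 0.59,"ry": 0.31,"rz": -0.05,"claw": 1},
    {"tx": 0.03,"ty": -0.06,"tz": 0.01,"rx": 0.59,"ry": 0.31,"rz": -0.05,"claw": 1},
    {"tx": 0.03,"ty": -0.06,"tz": 0.01,"rx": 0.59,"ry": 0.31,"rz": -0.05,"claw": 1},
    {"tx": 0.03,"ty": -0.06,"tz": 0.01,"rx": 0.59,"ry": 0.31,"rz": -0.05,"claw": 1},
    {"tx": 0.03,"ty": -0.06,"tz": 0.01,"rx": 0.59,"ry": 0.31,"rz": -0.05,"claw": 1},
    {"tx": -0.08,"ty": -0.07,"tz": -0.07,"rx": 0.65,"ry": 0.21,"rz": 0.05,"claw": 1},
  ],
)

```text
time_s: 8.1
eef_pos: [0.5559, 0.2589, 0.1734]
ee_rot: [0.509, 0.789, 0.187, -0.288]
contact_force: [-0.8, -0.9, -2.4]
finger_gap: 0.0232
finger_force: 39.7
```

```bash
python3 - <<'E'
from h import *
from plant import r,eyes
for n in("top","side"):
    p,d=eyes.get_image(n);m=eyes.camera_model(n);np.savez(n+"1.npz",p=p,d=d,**{k:m[k] for k in"KRt"})
s=r.sense();R=Ro.from_quat(s["ee_rot"]);p1,R1=cmd();print(s["eef_pos"],p1,np.degrees((R*R1.inv()).as_rotvec()),s["contact_force"],s["ft_torque"],s["finger_gap"],s["qpos"])
hR=R*GR.inv();e=hR.as_euler("ZYX",degrees=True);print("handle",e)
hp=np.array(s["eef_pos"])-R.apply([0,0,.019])
m=load("top1.npz");sd=load("side1.npz")
for nm,q in dict(tip=(.1066,0,.0279),foot=(.1355,0,-.0115),back=(.123,0,.010),rear=(-.057,0,0)).items():
    X=hp+hR.apply(q);print(nm,X.round(4),proj(m,X).round(1),proj(sd,X).round(1))
a=cv2.resize(m["p"][150:240,150:260],None,fx=7,fy=6.66,interpolation=cv2.INTER_CUBIC)
b=cv2.resize(sd["p"][90:225,180:310],None,fx=4.44,fy=4.44,interpolation=cv2.INTER_CUBIC)
cv2.imwrite("pics/t1.png",a[:,:,::-1]);cv2.imwrite("pics/s1.png",b[:,:,::-1])
E
```

```text
[0.55510388 0.25670435 0.17141809] [0.55540706 0.26052551 0.17286764] [0.08476215 0.13786707 0.19302198] [-0.37007059 -0.47365712 -3.37128107] [-1.15597835 -0.4824198  -0.00655408] 0.023569859284143433 [-0.11534694  0.61794047 -0.03990611  1.6407492  -0.70081567  1.20440506
  0.63939689]
handle [-66.47719447  80.1184703   -0.67296887]
tip [0.5787 0.2037 0.0857] [[189.1 197.6]] [[234.6 164.3]]
foot [0.5648 0.2346 0.0505] [[181.1 202.7]] [[229.3 169.2]]
back [0.5726 0.2172 0.0665] [[185.8 199.9]] [[232.2 167.3]]
rear [0.5562 0.2545 0.2421] [[159.3 202.5]] [[222.7 119.2]]
```

View pics/s1.png

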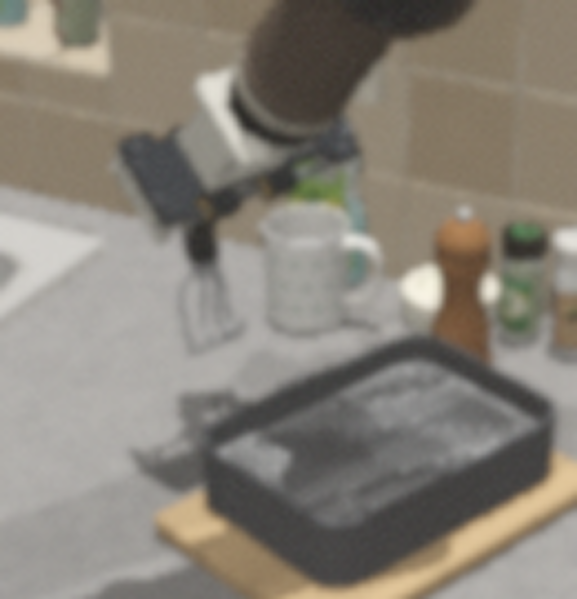

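View pics/t1.png

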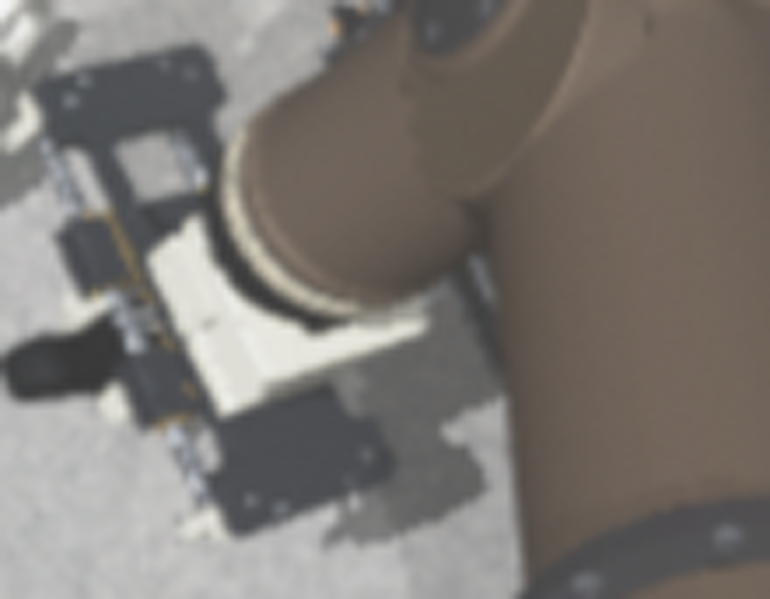

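s1 shows the handle hanging hook-down, its foot bar at crop (192,350)–(240,330), about (228.6,166.6) in the picture. That is somewhat higher than predicted. In t1 the arm hides the hook, with only the rear of the grip visible at (5–110, 330–395). I'll get finer numbers by differencing.

```bash
python3 - <<'E'
from h import *
from plant import r,eyes
a,b=load("side0.npz"),load("side1.npz")
ga,gb=[cv2.cvtColor(x["p"],cv2.COLOR_RGB2GRAY).astype(int) for x in(a,b)]
dd=a["d"]-b["d"];D=gb-ga
for v in range(156,174): print(v," ".join("%3d"%x for x in D[v,219:240]),"|"," ".join("%2d"%min(99,100*x) for x in dd[v,219:240]))
P=[];Q=[]
for i in range(6):
    eyes.get_image("side");s=r.sense();P.append(s["eef_pos"]);Q.append(s["ee_rot"])
print(np.std(P,0),np.mean(P,0),Ro.from_quat(Q).mean().as_quat())
R=Ro.from_quat(Q).mean();hR=R*GR.inv();hp=np.mean(P,0)-R.apply([0,0,.019]);print(hR.as_euler("ZYX",degrees=True))
for y in(-.022,0,.022):
    for o in (0,-.006): print(y,o,proj(b,hp+hR.apply([.133+o,y,-.0115])),proj(b,hp+hR.apply([.1066+o,y*.4,.0279])),proj(b,hp+hR.apply([-.057+o,y*.5,0])))
E
```

```text
156  -3 -14 -11  -3   0  -8 -21 -19 -16 -24 -27 -24 -11  -2   5   5   3   5   6   7   7 |  0 22  0  0  0  0 22 21  0 20 19 19 18  0  0  0  0  0  0  0  1
157  -5 -13 -12   0   2  -6 -17 -18 -17 -22 -28 -22 -13  -2   2   4   4   4   5   4   5 |  0 22 21  0  0  0 20 19  0 19  0 18 16  0  0  0  0  0  0  0  1
158  -5 -14 -12  -2   2  -7 -18 -17 -16 -23 -27 -25 -17  -3   4   3   4   3   5   8   5 |  0 19 21  0  0  0 19  0  0 18  0  0 17  0  0  0  0  0  0  0  0
159  -4 -17 -14  -4   0  -9 -16 -15 -15 -23 -26 -25 -20  -8   0   4   4   5   3   4   6 |  0  0 18  0  0  0 18  0  0 17  0  1 16  0  0  0  0  1  0  0  0
160  -5 -15 -18  -7  -1  -6 -15 -14 -12 -21 -21 -22 -22 -12  -3   2   3   3   4   4   6 |  0  0 19  0  0  0 18  0  0 16 16  0 15  0  0  0  0  0  0  0  1
161  -2  -9 -18 -13  -5  -6 -16 -13 -11 -19 -19 -17 -19 -13  -5  -6  -1   4   6   5   3 |  0  0 17  0  0  0 16  0  0 14 15  0 14 14  0  0  1  0  0  0  0
162   5  -6 -16 -12  -2  -7 -14 -13  -9 -17 -22 -15 -12 -12 -13 -13  -5   2   6   5   5 |  0  0 17 17  0  0 16 15  0  0 14  0 13 13 17 18  0  0  0  0  0
163  16   2 -13 -12  -5  -5  
[... 1707 characters left out ...]
3077 0.17354116] [ 0.5081931   0.79002857  0.18599239 -0.28809974]
[-65.17748976  80.10962026   0.35292598]
-0.022 0 [[224.23507693 169.56060264]] [[232.41476801 164.02385023]] [[219.78180602 119.12526767]]
-0.022 -0.006 [[223.96936111 168.07199775]] [[232.15831694 162.48952154]] [[219.49021018 117.44130818]]
0 0 [[228.93815757 167.50770411]] [[234.32167874 163.19829614]] [[222.31413092 118.25554102]]
0 -0.006 [[228.683343   166.02787888]] [[234.06973011 161.66773078]] [[222.02883136 116.57746092]]
0.022 0 [[233.56268495 165.48909414]] [[236.2154188 162.378444 ]] [[224.82377381 117.39360449]]
0.022 -0.006 [[233.31844581 164.01796427]] [[235.9679166 160.8516267]] [[224.54466961 115.72136629]]
```

```bash
sed -i 's/^OFF=.*/OFF=np.array([-.005,0,0])/' h.py; python3 - <<'E'
from h import *
p,R=cmd()
for t,n in(((-60,0,-13,80),8),((-17,0,-13,80),8),((-17,0,-5,80),4)):
    p1,R1=hookpose(*t);rows,p,R=plan(p,R,p1,R1,n);show(rows[:1]+rows[-1:],1);print(p)
save(p,R)
E
```

```text
[{"tx": 0.02, "ty": -0.05, "tz": -0.08, "claw": 1}, {"tx": 0.05, "ty": -0.07, "tz": -0.07, "claw": 1}, {"claw": 1}, {"claw": 1}, {"claw": 1}, {"claw": 1}, {"claw": 1}, {"claw": 1}]
[0.56680706 0.23532551 0.13506764]
[{"tx": 0.04, "ty": -0.08, "claw": 1}, {"tx": 0.01, "ty": -0.1, "claw": 1}, {"claw": 1}, {"claw": 1}, {"claw": 1}, {"claw": 1}, {"claw": 1}, {"claw": 1}]
[0.58420706 0.19572551 0.13506764]
[{"tz": 0.03, "claw": 1}, {"tz": 0.05, "claw": 1}, {"claw": 1}, {"claw": 1}, {"claw": 1}, {"claw": 1}, {"claw": 1}, {"claw": 1}]
[0.58420706 0.19572551 0.14346764]
```

Call:
move_arm(
  deltas=[
    {"tx": 0.02,"ty": -0.05,"tz": -0.08,"rx": 0,"ry": 0,"rz": 0,"claw": 1},
    {"tx": 0.02,"ty": -0.05,"tz": -0.08,"rx": 0,"ry": 0,"rz": 0,"claw": 1},
    {"tx": 0.02,"ty": -0.05,"tz": -0.08,"rx": 0,"ry": 0,"rz": 0,"claw": 1},
    {"tx": 0.02,"ty": -0.05,"tz": -0.08,"rx": 0,"ry": 0,"rz": 0,"claw": 1},
    {"tx": 0.02,"ty": -0.05,"tz": -0.08,"rx": 0,"ry": 0,"rz": 0,"claw": 1},
    {"tx": 0.02,"ty": -0.05,"tz": -0.08,"rx": 0,"ry": 0,"rz": 0,"claw": 1},
    {"tx": 0.02,"ty": -0.05,"tz": -0.08,"rx": 0,"ry": 0,"rz": 0,"claw": 1},
    {"tx": 0.05,"ty": -0.07,"tz": -0.07,"rx": 0,"ry": 0,"rz": 0,"claw": 1},
  ],
)

```text
time_s: 9.5
eef_pos: [0.566, 0.2358, 0.1352]
ee_rot: [0.508, 0.79, 0.186, -0.289]
contact_force: [0.4, -0.3, -1.9]
finger_gap: 0.0236
finger_force: 39.7
```

Call:
move_arm(
  deltas=[
    {"tx": 0.04,"ty": -0.08,"tz": 0,"rx": 0,"ry": 0,"rz": 0,"claw": 1},
    {"tx": 0.04,"ty": -0.08,"tz": 0,"rx": 0,"ry": 0,"rz": 0,"claw": 1},
    {"tx": 0.04,"ty": -0.08,"tz": 0,"rx": 0,"ry": 0,"rz": 0,"claw": 1},
    {"tx": 0.04,"ty": -0.08,"tz": 0,"rx": 0,"ry": 0,"rz": 0,"claw": 1},
    {"tx": 0.04,"ty": -0.08,"tz": 0,"rx": 0,"ry": 0,"rz": 0,"claw": 1},
    {"tx": 0.04,"ty": -0.08,"tz": 0,"rx": 0,"ry": 0,"rz": 0,"claw": 1},
    {"tx": 0.04,"ty": -0.08,"tz": 0,"rx": 0,"ry": 0,"rz": 0,"claw": 1},
    {"tx": 0.01,"ty": -0.1,"tz": 0,"rx": 0,"ry": 0,"rz": 0,"claw": 1},
  ],
)

```text
time_s: 10.5
eef_pos: [0.5835, 0.1962, 0.1355]
ee_rot: [0.508, 0.79, 0.186, -0.289]
contact_force: [0.5, -0.6, -1.9]
finger_gap: 0.0237
finger_force: 39.7
```

```bash
cat >> h.py <<'E'
def look(tag,k=5):
    from plant import r,eyes
    P=[];Q=[];F=[];M=[]
    for i in range(k):
        p,d=eyes.get_image("side" if i else "top")
        if i<2:
            n="side" if i else "top";m=eyes.camera_model(n);np.savez(n+tag+".npz",p=p,d=d,**{a:m[a] for a in"KRt"})
        s=r.sense();P.append(s["eef_pos"]);Q.append(s["ee_rot"]);F.append(s["contact_force"]);M.append(s["ft_torque"])
    R=Ro.from_quat(Q).mean();p=np.mean(P,0);hR=R*GR.inv();hp=p-R.apply([0,0,.019])
    C=hp+hR.apply(np.array([.105,0,.01])+OFF)-RING
    print("t",s["time_s"],"p",p.round(4),"F",np.mean(F,0).round(2),"M",np.mean(M,0).round(2),"ZYX",hR.as_euler("ZYX",degrees=True).round(1),"C in ring mm",(1000*np.array([C@N,C@T_,C[2]])).round(1),"gap",s["finger_gap"])
    return p,R
E
python3 -c "
from h import *
look('2')
a=load('side2.npz');cv2.imwrite('pics/s2.png',cv2.resize(a['p'][100:215,185:305],None,fx=5,fy=5,interpolation=cv2.INTER_CUBIC)[:,:,::-1])"
```

```text
t 10.75 p [0.5835 0.1958 0.1355] F [-0.4  -0.22 -2.77] M [-1.09 -0.43 -0.  ] ZYX [-65.4  80.2   0.1] C in ring mm [-17.4  -0.3 -12.8] gap 0.023887690955637225
```

```bash
python3 - <<'E'
from h import *
m=cmd();p,R=m[0]-[0,0,.0084],m[1]
for t,n in(((-17,0,-4,78),8),((-17,0,-4,58),8)):
    p1,R1=hookpose(*t);rows,p,R=plan(p,R,p1,R1,n);show(rows[:1]+rows[-1:],1);print(p)
save(p,R)
E
```

```text
[{"ty": 0.01, "tz": 0.02, "rx": -0.05, "ry": -0.02, "claw": 1}, {"tx": -0.02, "ty": -0.02, "tz": -0.01, "rx": -0.01, "ry": -0.03, "claw": 1}, {"claw": 1}, {"claw": 1}, {"claw": 1}, {"claw": 1}, {"claw": 1}, {"claw": 1}]
[0.58300706 0.19872551 0.14286764]
[{"tx": -0.02, "ty": 0.05, "tz": -0.04, "rx": -0.46, "ry": -0.2, "claw": 1}, {"tx": -0.03, "ty": 0.03, "tz": -0.04, "rx": -0.44, "ry": -0.22, "claw": 1}, {"claw": 1}, {"claw": 1}, {"claw": 1}, {"claw": 1}, {"claw": 1}, {"claw": 1}]
[0.57280706 0.22152551 0.12366764]
```

Call:
move_arm(
  deltas=[
    {"tx": 0,"ty": 0.01,"tz": 0.02,"rx": -0.05,"ry": -0.02,"rz": 0,"claw": 1},
    {"tx": 0,"ty": 0.01,"tz": 0.02,"rx": -0.05,"ry": -0.02,"rz": 0,"claw": 1},
    {"tx": 0,"ty": 0.01,"tz": 0.02,"rx": -0.05,"ry": -0.02,"rz": 0,"claw": 1},
    {"tx": 0,"ty": 0.01,"tz": 0.02,"rx": -0.05,"ry": -0.02,"rz": 0,"claw": 1},
    {"tx": 0,"ty": 0.01,"tz": 0.02,"rx": -0.05,"ry": -0.02,"rz": 0,"claw": 1},
    {"tx": 0,"ty": 0.01,"tz": 0.02,"rx": -0.05,"ry": -0.02,"rz": 0,"claw": 1},
    {"tx": 0,"ty": 0.01,"tz": 0.02,"rx": -0.05,"ry": -0.02,"rz": 0,"claw": 1},
    {"tx": -0.02,"ty": -0.02,"tz": -0.01,"rx": -0.01,"ry": -0.03,"rz": 0,"claw": 1},
  ],
)

```text
time_s: 11.75
eef_pos: [0.5822, 0.1997, 0.1435]
ee_rot: [0.511, 0.795, 0.177, -0.275]
contact_force: [-0.3, 0.3, -2.6]
finger_gap: 0.0235
finger_force: 39.7
```

Call:
move_arm(
  deltas=[
    {"tx": -0.02,"ty": 0.05,"tz": -0.04,"rx": -0.46,"ry": -0.2,"rz": 0,"claw": 1},
    {"tx": -0.02,"ty": 0.05,"tz": -0.04,"rx": -0.46,"ry": -0.2,"rz": 0,"claw": 1},
    {"tx": -0.02,"ty": 0.05,"tz": -0.04,"rx": -0.46,"ry": -0.2,"rz": 0,"claw": 1},
    {"tx": -0.02,"ty": 0.05,"tz": -0.04,"rx": -0.46,"ry": -0.2,"rz": 0,"claw": 1},
    {"tx": -0.02,"ty": 0.05,"tz": -0.04,"rx": -0.46,"ry": -0.2,"rz": 0,"claw": 1},
    {"tx": -0.02,"ty": 0.05,"tz": -0.04,"rx": -0.46,"ry": -0.2,"rz": 0,"claw": 1},
    {"tx": -0.02,"ty": 0.05,"tz": -0.04,"rx": -0.46,"ry": -0.2,"rz": 0,"claw": 1},
    {"tx": -0.03,"ty": 0.03,"tz": -0.04,"rx": -0.44,"ry": -0.22,"rz": 0,"claw": 1},
  ],
)

```text
time_s: 12.75
eef_pos: [0.5717, 0.2228, 0.1241]
ee_rot: [0.534, 0.831, 0.084, -0.133]
contact_force: [-0.1, 0.4, -3.1]
finger_gap: 0.0239
finger_force: 39.7
```

```bash
python3 - <<'E'
from h import *
look('3')
p,R=cmd()
for t,n in(((-22,0,-4,58),5),((-17,0,-4,58),5)):
    p1,R1=hookpose(*t);rows,p,R=plan(p,R,p1,R1,n);show(rows[:1]+rows[-1:],1);print(p)
E
```

```text
t 13.0 p [0.5713 0.2235 0.1243] F [-0.15  0.49 -2.71] M [-0.47 -0.15  0.  ] ZYX [-65.6  58.1  -0.3] C in ring mm [-19.6  -0.   -3.3] gap 0.02380093139477201
[{"tx": -0.01, "ty": 0.01, "claw": 1}, {"tx": 0.01, "ty": 0.03, "claw": 1}, {"claw": 1}, {"claw": 1}, {"claw": 1}, {"claw": 1}, {"claw": 1}, {"claw": 1}]
[0.57100706 0.22572551 0.12366764]
[{"tx": 0.01, "ty": -0.01, "claw": 1}, {"tx": -0.01, "ty": -0.03, "claw": 1}, {"claw": 1}, {"claw": 1}, {"claw": 1}, {"claw": 1}, {"claw": 1}, {"claw": 1}]
[0.57280706 0.22152551 0.12366764]
```

Call:
move_arm(
  deltas=[
    {"tx": -0.01,"ty": 0.023,"tz": 0,"rx": 0,"ry": 0,"rz": 0,"claw": 1},
    {"tx": -0.01,"ty": 0.023,"tz": 0,"rx": 0,"ry": 0,"rz": 0,"claw": 1},
    {"tx": -0.01,"ty": 0.023,"tz": 0,"rx": 0,"ry": 0,"rz": 0,"claw": 1},
    {"tx": -0.01,"ty": 0.023,"tz": 0,"rx": 0,"ry": 0,"rz": 0,"claw": 1},
    {"tx": -0.01,"ty": 0.023,"tz": 0,"rx": 0,"ry": 0,"rz": 0,"claw": 1},
    {"tx": -0.01,"ty": 0.023,"tz": 0,"rx": 0,"ry": 0,"rz": 0,"claw": 1},
    {"tx": 0,"ty": 0,"tz": 0,"rx": 0,"ry": 0,"rz": 0,"claw": 1},
    {"tx": 0,"ty": 0,"tz": 0,"rx": 0,"ry": 0,"rz": 0,"claw": 1},
  ],
)

```text
time_s: 14.0
eef_pos: [0.5684, 0.2304, 0.1242]
ee_rot: [0.534, 0.83, 0.084, -0.134]
contact_force: [0.5, 0.2, -2.2]
finger_gap: 0.0239
finger_force: 39.7
```

```bash
python3 - <<'E'
from h import *
look('4')
E
```

```text
t 14.25 p [0.5684 0.2304 0.1241] F [-0.1  -0.44 -2.81] M [-0.53 -0.2   0.  ] ZYX [-65.8  58.2  -0.3] C in ring mm [-27.1  -0.   -3.5] gap 0.023656967324830074
```

Call:
move_arm(
  deltas=[
    {"tx": -0.01,"ty": 0.023,"tz": 0,"rx": 0,"ry": 0,"rz": 0,"claw": 1},
    {"tx": -0.01,"ty": 0.023,"tz": 0,"rx": 0,"ry": 0,"rz": 0,"claw": 1},
    {"tx": -0.01,"ty": 0.023,"tz": 0,"rx": 0,"ry": 0,"rz": 0,"claw": 1},
    {"tx": -0.01,"ty": 0.023,"tz": 0,"rx": 0,"ry": 0,"rz": 0,"claw": 1},
    {"tx": 0,"ty": 0,"tz": 0,"rx": 0,"ry": 0,"rz": 0,"claw": 1},
    {"tx": 0,"ty": 0,"tz": 0,"rx": 0,"ry": 0,"rz": 0,"claw": 1},
    {"tx": 0,"ty": 0,"tz": 0,"rx": 0,"ry": 0,"rz": 0,"claw": 1},
    {"tx": 0,"ty": 0,"tz": 0,"rx": 0,"ry": 0,"rz": 0,"claw": 1},
  ],
)

```text
time_s: 15.25
eef_pos: [0.566, 0.2359, 0.1242]
ee_rot: [0.534, 0.83, 0.084, -0.134]
contact_force: [-0.0, 0.4, -2.6]
finger_gap: 0.0235
finger_force: 39.7
```

```bash
python3 - <<'E'
from h import *
look('5')
a=load('top5.npz');b=load('side5.npz')
A=cv2.resize(a['p'][150:235,150:260],None,fx=5,fy=5,interpolation=cv2.INTER_CUBIC);B=cv2.resize(b['p'][130:230,185:285],(425,425),interpolation=cv2.INTER_CUBIC)
cv2.imwrite('pics/m5.png',cv2.resize(np.hstack([A[:425],B]),None,fx=.8,fy=.8)[:,:,::-1])
E
```

```text
t 15.5 p [0.566  0.236  0.1241] F [-0.19 -0.36 -2.42] M [-0.52 -0.18 -0.  ] ZYX [-65.8  58.2  -0.3] C in ring mm [-33.2   0.1  -3.5] gap 0.02376615089196026
```

View pics/m5.png

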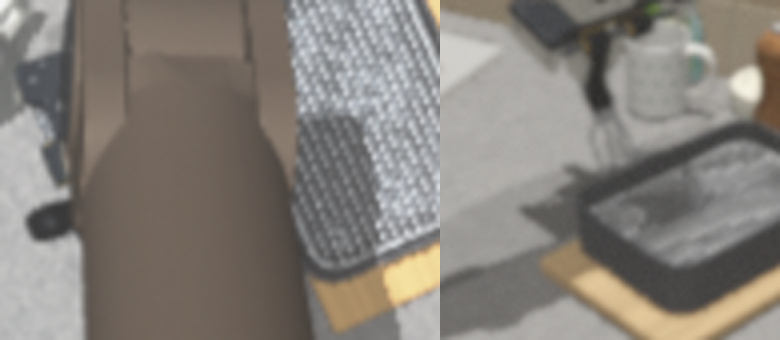

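m5 shows the arm hiding the ring from above, and in the side half the handle (about (600,100)) standing free in front of the pan. The hook came out without catching the ring, so I'll check where the handle really sits by overlaying its predicted points.

```bash
python3 - <<'E'
from h import *
out=[]
for tag,P,E in(("2",(.5835,.1958,.1355),(-65.6,80.2,0)),("5",(.566,.236,.1241),(-65.8,58.2,0))):
    b=load(f"side{tag}.npz");hR=Ro.from_euler("ZYX",E,degrees=True);hp=np.array(P)-(hR*GR).apply([0,0,.019])
    u0,v0,s=205,125,8
    A=cv2.resize(b["p"][v0:v0+60,u0:u0+50],None,fx=s,fy=s,interpolation=cv2.INTER_CUBIC)
    ph=np.radians(np.linspace(-90,85,12))
    L=[(.100+.018*np.cos(x),y,.01+.018*np.sin(x)) for x in ph for y in(-.007,.007)]
    F=[(.128,y,-.0115) for y in np.linspace(-.022,.022,7)]
    G=[(x,y,z) for x in(-.062,.052) for y in(-.012,.012) for z in(-.014,.014)]
    for X,c in((L,(255,0,0)),(F,(0,255,0)),(G,(0,80,255))):
        for u,v in proj(b,hp+hR.apply(X)): cv2.circle(A,(int((u-u0+.5)*s),int((v-v0+.5)*s)),2,c,-1)
    for u,v in proj(b,RING+np.array([N*(10*np.cos(a))+T_*17.5*np.sin(a) for a in np.linspace(0,6.28,16)])/1000): cv2.circle(A,(int((u-u0+.5)*s),int((v-v0+.5)*s)),2,(255,255,0),-1)
    out.append(A)
cv2.imwrite("pics/o.png",np.hstack(out)[:,:,::-1])
E
```

```text
(no output)
```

View pics/o.png

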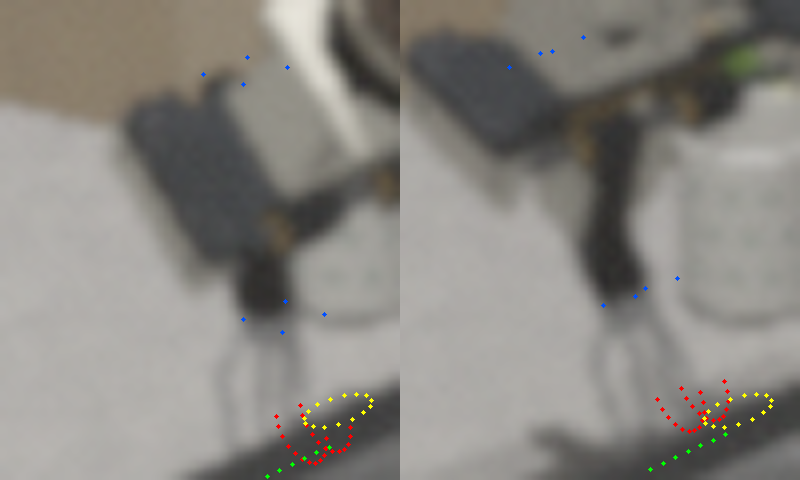

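The overlay shows that the handle's wire end sits about 4–5 px (some 15 mm) left of the prediction: frame wires at (225–295,380) on the left and (600–690,400) on the right. The handle has probably turned in the grip, so I'll measure it from the depth points.

```bash
python3 - <<'E'
from h import *
z0=load("side0.npz");d0=z0["d"]
for tag,P,E in(("1",(.5549,.2606,.1735),(-65.4,80.1,0)),("2",(.5835,.1958,.1355),(-65.6,80.2,0)),("3",(.5713,.2235,.1243),(-65.6,58.2,0)),("5",(.566,.236,.1241),(-65.8,58.2,0))):
    b=load(f"side{tag}.npz");hR=Ro.from_euler("ZYX",E,degrees=True);hp=np.array(P)-(hR*GR).apply([0,0,.019])
    C=cloud(b);m=(d0-b["d"]>.05)&(b["d"]>.5)&(d0>0)
    g=cv2.cvtColor(b["p"],cv2.COLOR_RGB2GRAY)
    q=C[m];h=hR.inv().apply(q-hp)   # predicted handle frame
    gg=g[m]
    s=(abs(h[:,1])<.05)&(h[:,0]>.03)&(h[:,0]<.17)&(abs(h[:,2])<.08)
    h=h[s]*1000;gg=gg[s]
    print(tag,len(h))
    for lo,hi in((30,45),(45,60),(60,75),(75,90),(90,105),(105,120),(120,150)):
        k=(h[:,0]>=lo)&(h[:,0]<hi)
        if k.sum()>1: print("  x",lo,hi,k.sum(),"y pct",np.percentile(h[k,1],[5,50,95]).round(0),"z pct",np.percentile(h[k,2],[5,25,50,75,95]).round(0),"gray",np.median(gg[k]))
E
```

```text
1 177
  x 30 45 30 y pct [-14. -10.   3.] z pct [-17.  -7.   1.   5.   8.] gray 55.0
  x 45 60 27 y pct [-11.  -6.   7.] z pct [-15.  -5.  -0.   2.   6.] gray 89.0
  x 60 75 21 y pct [-18.  -9.   6.] z pct [-19. -16.  -5.  -0.   2.] gray 129.0
  x 75 90 27 y pct [-24.  -6.  23.] z pct [-23. -20. -13.  -9.  -6.] gray 147.0
  x 90 105 18 y pct [-24.   4.  23.] z pct [-21. -19. -18. -15.  -8.] gray 149.5
  x 105 120 36 y pct [-24.  -3.  20.] z pct [-22. -18. -13.  13.  19.] gray 150.5
  x 120 150 18 y pct [-23. -10.  21.] z pct [-23. -22. -20. -11.   8.] gray 150.0
2 132
  x 30 45 32 y pct [-13.  -7.   6.] z pct [-15.  -7.  -0.   3.   5.] gray 59.0
  x 45 60 24 y pct [-10.  -7.   4.] z pct [-19. -12.  -5.  -2.   0.] gray 100.5
  x 60 75 22 y pct [-19.  -7.   9.] z pct [-24. -20.  -9.  -6.  -4.] gray 137.0
  x 75 90 21 y pct [-22.  -5.  21.] z pct [-25. -22. -18. -14.  -9.] gray 149.0
  x 90 105 22 y pct [-23.   0.  25.] z pct [-26. -22. -19. -17. -14.] gray 153.0
  x 105 120 11 y pct [-22.  -7.  23.] z pct [-26. -23. -21. -19. -14.] gray 147.0
3 141
  x 30 45 34 y pct [-12.  -7.   5.] z
[... 230 characters left out ...]
.  26.] z pct [-28. -25. -19. -16. -12.] gray 144.0
  x 90 105 20 y pct [-23.  -4.  24.] z pct [-26. -25. -23. -21. -19.] gray 142.0
  x 105 120 7 y pct [-21.  -5.  19.] z pct [-27. -24. -23. -22. -18.] gray 128.0
5 160
  x 30 45 32 y pct [-13.  -7.   7.] z pct [-18.  -8.  -2.   0.   2.] gray 54.5
  x 45 60 30 y pct [-11.  -5.   9.] z pct [-20. -10.  -4.  -2.  -0.] gray 99.0
  x 60 75 29 y pct [-20.  -5.  14.] z pct [-23. -19. -11.  -7.  -5.] gray 134.0
  x 75 90 22 y pct [-21.   5.  24.] z pct [-27. -24. -19. -14. -11.] gray 142.0
  x 90 105 25 y pct [-22.   0.  25.] z pct [-27. -26. -23. -15.  16.] gray 138.0
  x 105 120 22 y pct [-23.  -4.   9.] z pct [-24. -21. -17.   4.  14.] gray 123.0
```

```bash
python3 - <<'E'
from h import *
p,R=cmd();p=p+np.array([-.1,.23,0])*.06
p1,R1=hookpose(-75,0,30,72);rows,p,R=plan(p,R,p1,R1,8);show(rows[:1]+rows[-1:],1);print(p);save(p,R)
E
```

```text
[{"tx": -0.02, "ty": 0.05, "tz": 0.1, "rx": 0.32, "ry": 0.14, "claw": 1}, {"tx": -0.04, "ty": 0.05, "tz": 0.1, "rx": 0.32, "ry": 0.16, "claw": 1}, {"claw": 1}, {"claw": 1}, {"claw": 1}, {"claw": 1}, {"claw": 1}, {"claw": 1}]
[0.55600706 0.25932551 0.17166764]
```

Call:
move_arm(
  deltas=[
    {"tx": -0.02,"ty": 0.05,"tz": 0.1,"rx": 0.32,"ry": 0.14,"rz": 0,"claw": 1},
    {"tx": -0.02,"ty": 0.05,"tz": 0.1,"rx": 0.32,"ry": 0.14,"rz": 0,"claw": 1},
    {"tx": -0.02,"ty": 0.05,"tz": 0.1,"rx": 0.32,"ry": 0.14,"rz": 0,"claw": 1},
    {"tx": -0.02,"ty": 0.05,"tz": 0.1,"rx": 0.32,"ry": 0.14,"rz": 0,"claw": 1},
    {"tx": -0.02,"ty": 0.05,"tz": 0.1,"rx": 0.32,"ry": 0.14,"rz": 0,"claw": 1},
    {"tx": -0.02,"ty": 0.05,"tz": 0.1,"rx": 0.32,"ry": 0.14,"rz": 0,"claw": 1},
    {"tx": -0.02,"ty": 0.05,"tz": 0.1,"rx": 0.32,"ry": 0.14,"rz": 0,"claw": 1},
    {"tx": -0.04,"ty": 0.05,"tz": 0.1,"rx": 0.32,"ry": 0.16,"rz": 0,"claw": 1},
  ],
  newtons=60,
)

```text
time_s: 16.5
eef_pos: [0.5551, 0.2602, 0.1725]
ee_rot: [0.52, 0.808, 0.15, -0.234]
contact_force: [0.6, -0.1, -2.7]
finger_gap: 0.0236
finger_force: 59.7
```

```bash
python3 - <<'E'
from h import *
from plant import eyes
p,R=look('6',3)
D=np.load("side0.npz");d0=D["d"]
H=[];pc,Rc=cmd();hR=Rc*GR.inv();hp=pc-Rc.apply([0,0,.019])
for i in range(6):
    im,d=eyes.get_image("side");b=dict(D);b["d"]=d;C=cloud(b)
    m=(d0-d>.05)&(d>.5)&(d0>0);h=hR.inv().apply(C[m]-hp)*1000
    H.append(h[(abs(h[:,1])<32)&(h[:,0]>-80)&(h[:,0]<170)&(abs(h[:,2])<60)])
H=np.vstack(H);np.save("H.npy",H);print(len(H),"max x",np.percentile(H[:,0],[98,99.5,100]))
# xz histogram, 4 mm cells
x=np.arange(20,150,5);z=np.arange(-40,40,5)
h,_,_=np.histogram2d(H[:,2],H[:,0],[z,x]);print("      "+" ".join("%3d"%a for a in x[:-1]))
for a,rw in list(zip(z,h))[::-1]: print("%4d  "%a+" ".join("%3d"%v if v else "  ." for v in rw))
E
```

```text
t 16.65 p [0.5553 0.2597 0.1725] F [-0.03  0.12 -2.47] M [-0.89 -0.38  0.01] ZYX [-65.7  72.3  -0.2] C in ring mm [-76.3  -0.1  30.3] gap 0.02346170185773652
1562 max x [129.2380758  131.25862778 132.48312411]
       20  25  30  35  40  45  50  55  60  65  70  75  80  85  90  95 100 105 110 115 120 125 130 135 140
  30    .   .   .   .   .   .   .   .   .   .   .   .   .   .   .   .   .   .   .   .   .   .   .   .   .
  25    .   .   .   .   .   .   .   .   .   .   .   .   .   .   .   .   .   .   .   .   .   .   .   .   .
  20    .   .   .   .   .   .   .   .   .   .   .   .   .   .   .   .   2   .   .   .   .   .   .   .   .
  15    .   .   .   .   .   .   .   .   .   .   .   .   .   .   .   .  10   9   .   .   .   .   .   .   .
  10    .   .   .   .   .   .   .   .   .   .   .   .   .   .   .   .  16   7  10   1   .   .   .   .   .
   5    2   .   .   2   .   .   .   .   .   .   .   .   .   .   .   .   .   .   8   9   .   .   .   .   .
   0   20  15  11  16  15   4   1   .   .   .   .   .   .   .   .   .   .   .   .  19   1   .   .   .   .
  -5   22  19  28  30  18  22  23  23  11   .   .   .   .   .   .   .   .   .   .  11   4   .   .   .   .
 -10   12   9  13  11   7  10  18  17  21  10   6   4   .   .   .   .   .   .   2   7   .   .   .   .   .
 -15    9   6   5   8   7   5   6   7   5   6  26  10  10   8   .   .   .   .   6   5   3   .   .   .   .
 -20    4   1   8   6   3   5   2   5   8   4   6   4   3   9  17   2   7  12  13   8   1   3   .   .   .
 -25    1   4   .   4   4   1   3   6  13   7  16   8  12  12   8  20  17  23  14  10   4  19  12   .   .
 -30    .   2   .   .   2   .   2   .   .   3   8  11   8  14  10  13  14   9   6   5   8  15  10   .   .
 -35    .   .   .   .   .   .   .   .   .   .   .   2   .   1   .   1   3   .   2   .   .   3   1   .   .
 -40    .   .   .   .   .   .   .   .   .   .   .   .   .   .   .   .   .   .   .   .   .   .   .   .   .
```

```bash
python3 - <<'E'
from h import *
for nm in("side0","top0"):
    D=load(nm+".npz");C=cloud(D).reshape(-1,3);ok=D["d"].ravel()>0
    a=C@N;b=C@T_;z=C[:,2]
    near=ok&(a>-.06)&(a<.1)&(b>.5)&(b<.75);w=near&(abs(z)<.02);print(nm,"worktop z",np.median(z[w]),w.sum())
    w=ok&(a>.08)&(a<.36)&(b>.4)&(b<.82)&(z>.066)&(z<.09)
    print(" rim N",np.percentile(a[w],[0,2,10,90,98,100]).round(4),"T",np.percentile(b[w],[0,2,98,100]).round(4),"z",np.median(z[w]),w.sum())
    # front rim line points only in mid-section
    w2=w&(abs(b-.612)<.08)&(a<.17);print(" front rim N",np.percentile(a[w2],[5,25,50,75,95]).round(4),"z",np.percentile(z[w2],[10,50,90]).round(3),w2.sum())
    w3=w&(abs(b-.612)<.08)&(a>.25);print(" back rim N",np.percentile(a[w3],[5,25,50,75,95]).round(4),w3.sum())
    # ring: points in front of wall above board
    w4=ok&(a>.095)&(a<.128)&(abs(b-.613)<.025)&(z>.05)&(z<.08);print(" ring",w4.sum(), C[w4].mean(0) if w4.any() else "", np.percentile(a[w4],[5,50,95]) if w4.any() else "")
H=np.load("H.npy");s=(H[:,0]>97)&(H[:,2]>-16)&(H[:,0]<124)&~((H[:,2]<-8)&(H[:,0]<108))
A=H[s][:,[0,2]];M=np.c_[2*A,np.ones(len(A))];c=np.linalg.lstsq(M,(A**2).sum(1),rcond=None)[0];print("hook circle",c[:2],np.sqrt(c[2]+c[0]**2+c[1]**2),s.sum(), "y",np.percentile(H[s][:,1],[2,50,98]))
k=np.degrees(np.arctan2(A[:,1]-c[1],A[:,0]-c[0]));print("max angle",np.percentile(k,[95,99]))
f=H[:,0]>124;print("foot",np.percentile(H[f],[5,50,95],axis=0).round(0))
g=(H[:,0]<45)&(H[:,0]>20);print("grip",np.percentile(H[g],[2,50,98],axis=0).round(0));g=H[:,0]<-40;print("rear",g.sum(),np.percentile(H[g],[1,50,99],axis=0).round(0) if g.any() else "")
E
```

```text
side0 worktop z -0.00018815781927055244 957
 rim N [0.0885 0.1047 0.1224 0.2966 0.2986 0.3002] T [0.4914 0.4936 0.8052 0.8174] z 0.07382665621163106 630
 front rim N [0.1104 0.1277 0.1293 0.1308 0.1326] z [0.067 0.072 0.079] 133
 back rim N [0.2935 0.2953 0.2963 0.2971 0.2987] 127
 ring 36 [0.60905175 0.14082429 0.06463358] [0.1031398  0.12629331 0.12782397]
top0 worktop z -0.0004602974770866089 3633
 rim N [0.085  0.1018 0.1234 0.2935 0.2956 0.2964] T [0.4919 0.4926 0.7911 0.8077] z 0.07748808385162911 517
 front rim N [0.1031 0.1228 0.1257 0.1277 0.1289] z [0.067 0.077 0.08 ] 128
 back rim N [0.2908 0.2918 0.2932 0.2946 0.2959] 94
 ring 64 [0.60751046 0.14316527 0.07021642] [0.10192359 0.11967925 0.12709416]
hook circle [102.9530995   -1.28957257] 16.294331427230137 135 y [-8.83105628  0.51090581 10.90340984]
max angle [95.05606247 97.8635681 ]
foot [[125. -23. -30.]
 [129. -10. -24.]
 [132.  18. -20.]]
grip [[ 20. -13. -24.]
 [ 32.  -6.  -3.]
 [ 44.   9.   5.]]
rear 0
```

```bash
cat >> h.py <<'E'
HC=np.array([.1015,0,-.001]);SL=4.
def hookpose(cx,cy,cz,th,yaw=YAW):
    R=Ro.from_euler("ZY",[yaw,th-SL],degrees=True);C=RING+(N*cx+T_*cy+Z*cz)/1000
    return tool(C-R.apply(HC),R)
E
python3 - <<'E'
from h import *
p,R=cmd()
for t,n in(((-60,0,-13,82),8),((-17,0,-13,82),8)):
    p1,R1=hookpose(*t);rows,p,R=plan(p,R,p1,R1,n);show(rows[:1]+rows[-1:],1);print(p)
save(p,R)
E
```

```text
[{"tx": 0.03, "ty": -0.06, "tz": -0.07, "rx": 0.14, "ry": 0.06, "claw": 1}, {"tx": 0.02, "ty": -0.1, "tz": -0.08, "rx": 0.12, "ry": 0.06, "claw": 1}, {"claw": 1}, {"claw": 1}, {"claw": 1}, {"claw": 1}, {"claw": 1}, {"claw": 1}]
[0.56980706 0.22812551 0.13746764]
[{"tx": 0.04, "ty": -0.08, "claw": 1}, {"tx": 0.01, "ty": -0.09, "claw": 1}, {"claw": 1}, {"claw": 1}, {"claw": 1}, {"claw": 1}, {"claw": 1}, {"claw": 1}]
[0.58720706 0.18912551 0.13746764]
```

Call:
move_arm(
  deltas=[
    {"tx": 0.03,"ty": -0.06,"tz": -0.07,"rx": 0.14,"ry": 0.06,"rz": 0,"claw": 1},
    {"tx": 0.03,"ty": -0.06,"tz": -0.07,"rx": 0.14,"ry": 0.06,"rz": 0,"claw": 1},
    {"tx": 0.03,"ty": -0.06,"tz": -0.07,"rx": 0.14,"ry": 0.06,"rz": 0,"claw": 1},
    {"tx": 0.03,"ty": -0.06,"tz": -0.07,"rx": 0.14,"ry": 0.06,"rz": 0,"claw": 1},
    {"tx": 0.03,"ty": -0.06,"tz": -0.07,"rx": 0.14,"ry": 0.06,"rz": 0,"claw": 1},
    {"tx": 0.03,"ty": -0.06,"tz": -0.07,"rx": 0.14,"ry": 0.06,"rz": 0,"claw": 1},
    {"tx": 0.03,"ty": -0.06,"tz": -0.07,"rx": 0.14,"ry": 0.06,"rz": 0,"claw": 1},
    {"tx": 0.02,"ty": -0.1,"tz": -0.08,"rx": 0.12,"ry": 0.06,"rz": 0,"claw": 1},
  ],
)

```text
time_s: 17.95
eef_pos: [0.569, 0.2287, 0.1377]
ee_rot: [0.511, 0.795, 0.177, -0.275]
contact_force: [-0.6, -0.3, -2.5]
finger_gap: 0.0238
finger_force: 59.7
```

Call:
move_arm(
  deltas=[
    {"tx": 0.04,"ty": -0.08,"tz": 0,"rx": 0,"ry": 0,"rz": 0,"claw": 1},
    {"tx": 0.04,"ty": -0.08,"tz": 0,"rx": 0,"ry": 0,"rz": 0,"claw": 1},
    {"tx": 0.04,"ty": -0.08,"tz": 0,"rx": 0,"ry": 0,"rz": 0,"claw": 1},
    {"tx": 0.04,"ty": -0.08,"tz": 0,"rx": 0,"ry": 0,"rz": 0,"claw": 1},
    {"tx": 0.04,"ty": -0.08,"tz": 0,"rx": 0,"ry": 0,"rz": 0,"claw": 1},
    {"tx": 0.04,"ty": -0.08,"tz": 0,"rx": 0,"ry": 0,"rz": 0,"claw": 1},
    {"tx": 0.04,"ty": -0.08,"tz": 0,"rx": 0,"ry": 0,"rz": 0,"claw": 1},
    {"tx": 0.01,"ty": -0.09,"tz": 0,"rx": 0,"ry": 0,"rz": 0,"claw": 1},
  ],
)

```text
time_s: 18.95
eef_pos: [0.5865, 0.1895, 0.1379]
ee_rot: [0.511, 0.795, 0.177, -0.275]
contact_force: [-0.9, -0.3, -2.8]
finger_gap: 0.0233
finger_force: 59.7
```

```bash
cat >> h.py <<'E'
def hist(k=4):
    "handle depth points in ring frame (mm), N-Z histogram"
    from plant import eyes,r
    D=np.load("side0.npz");d0=D["d"];Hs=[];F=[]
    for i in range(k):
        im,d=eyes.get_image("side");b=dict(D);b["d"]=d;C=cloud(b)[(d0-d>.012)&(d>.5)&(d0>0)]-RING
        h=1000*np.c_[C@N,C@T_,C[:,2]];Hs.append(h[(abs(h[:,1])<32)&(abs(h[:,0]+40)<80)&(h[:,2]<70)&(h[:,2]>-66)]);F.append(r.sense()["contact_force"])
    H=np.vstack(Hs);x=np.arange(-90,35,5);z=np.arange(-50,50,5)
    print("F",np.mean(F,0).round(2),r.sense()["time_s"]);h,_,_=np.histogram2d(H[:,2],H[:,0],[z,x]);print("      "+" ".join("%3d"%a for a in x[:-1]))
    for a,rw in list(zip(z,h))[::-1]: print("%4d  "%a+" ".join("%3d"%v if v else "  ." for v in rw))
    return H
E
python3 - <<'E'
from h import *
hist()
p,R=cmd()
for t,n in(((-17,0,-4,80),8),((-17,0,-4,60),8)):
    p1,R1=hookpose(*t);rows,p,R=plan(p,R,p1,R1,n);show(rows[:1]+rows[-1:],1);print(p)
save(p,R)
E
```

```text
F [ 0.18  0.   -2.24] 19.15
      -90 -85 -80 -75 -70 -65 -60 -55 -50 -45 -40 -35 -30 -25 -20 -15 -10  -5   0   5  10  15  20  25
  40    .   .   .   .   .   .   .   4   4   5   5  14  13   3   .   .   .   .   .   .   .   .   .   .
  35    .   .   .   .   .   .   .   3   2   4   3  10  12   .   .   .   .   .   .   .   .   .   .   .
  30    .   .   .   .   .   .   .   .   2   4   5  11  14   .   .   .   .   .   .   .   .   .   .   .
  25    .   .   .   .   .   .   .   2   1   5   4  14  14   2   .   .   .   .   .   .   .   .   .   .
  20    .   .   .   .   .   .   .   1   3   3   3   5  11   .   .   .   .   .   .   .   .   .   .   .
  15    .   .   .   .   .   .   .   .   6   6   3   3   1   .   .   .   .   .   .   .   .   .   .   .
  10    .   .   .   .   .   .   .   .   5   4   6   6   1   .   .   .   .   .   .   .   .   .   .   .
   5    .   .   .   .   .   .   .   .   7  10   3  12   .   .   .   .   .   .   .   .   .   .   .   .
   0    .   .   .   .   .   .   .   .   4  10   2  11   .   .   .   .   .   .   .   .   .   .   .   .
  -5    .   .   .   .   .   .   .   .   1   9   5   
[... 776 characters left out ...]
.   .   .   .   .   .   .   .   .   .   .   .   .   .   .   .   .   .   .   .   .   .   .
 -50    .   .   .   .   .   .   .   .   .   .   .   .   .   .   .   .   .   .   .   .   .   .   .   .
[{"ty": 0.01, "tz": 0.02, "rx": -0.05, "ry": -0.02, "claw": 1}, {"tx": -0.02, "ty": -0.03, "tz": -0.01, "rx": -0.02, "ry": -0.02, "claw": 1}, {"claw": 1}, {"claw": 1}, {"claw": 1}, {"claw": 1}, {"claw": 1}, {"claw": 1}]
[0.58600706 0.19152551 0.14526764]
[{"tx": -0.02, "ty": 0.05, "tz": -0.04, "rx": -0.46, "ry": -0.2, "claw": 1}, {"tx": -0.04, "ty": 0.05, "rx": -0.43, "ry": -0.23, "claw": 1}, {"claw": 1}, {"claw": 1}, {"claw": 1}, {"claw": 1}, {"claw": 1}, {"claw": 1}]
[0.57520706 0.21552551 0.12846764]
```

Call:
move_arm(
  deltas=[
    {"tx": 0,"ty": 0.01,"tz": 0.02,"rx": -0.05,"ry": -0.02,"rz": 0,"claw": 1},
    {"tx": 0,"ty": 0.01,"tz": 0.02,"rx": -0.05,"ry": -0.02,"rz": 0,"claw": 1},
    {"tx": 0,"ty": 0.01,"tz": 0.02,"rx": -0.05,"ry": -0.02,"rz": 0,"claw": 1},
    {"tx": 0,"ty": 0.01,"tz": 0.02,"rx": -0.05,"ry": -0.02,"rz": 0,"claw": 1},
    {"tx": 0,"ty": 0.01,"tz": 0.02,"rx": -0.05,"ry": -0.02,"rz": 0,"claw": 1},
    {"tx": 0,"ty": 0.01,"tz": 0.02,"rx": -0.05,"ry": -0.02,"rz": 0,"claw": 1},
    {"tx": 0,"ty": 0.01,"tz": 0.02,"rx": -0.05,"ry": -0.02,"rz": 0,"claw": 1},
    {"tx": -0.02,"ty": -0.03,"tz": -0.01,"rx": -0.02,"ry": -0.02,"rz": 0,"claw": 1},
  ],
)

```text
time_s: 20.15
eef_pos: [0.5851, 0.1925, 0.1459]
ee_rot: [0.514, 0.8, 0.168, -0.261]
contact_force: [0.3, 0.2, -2.5]
finger_gap: 0.0234
finger_force: 59.7
```

Call:
move_arm(
  deltas=[
    {"tx": -0.02,"ty": 0.05,"tz": -0.04,"rx": -0.46,"ry": -0.2,"rz": 0,"claw": 1},
    {"tx": -0.02,"ty": 0.05,"tz": -0.04,"rx": -0.46,"ry": -0.2,"rz": 0,"claw": 1},
    {"tx": -0.02,"ty": 0.05,"tz": -0.04,"rx": -0.46,"ry": -0.2,"rz": 0,"claw": 1},
    {"tx": -0.02,"ty": 0.05,"tz": -0.04,"rx": -0.46,"ry": -0.2,"rz": 0,"claw": 1},
    {"tx": -0.02,"ty": 0.05,"tz": -0.04,"rx": -0.46,"ry": -0.2,"rz": 0,"claw": 1},
    {"tx": -0.02,"ty": 0.05,"tz": -0.04,"rx": -0.46,"ry": -0.2,"rz": 0,"claw": 1},
    {"tx": -0.02,"ty": 0.05,"tz": -0.04,"rx": -0.46,"ry": -0.2,"rz": 0,"claw": 1},
    {"tx": -0.04,"ty": 0.05,"tz": 0,"rx": -0.43,"ry": -0.23,"rz": 0,"claw": 1},
  ],
)

```text
time_s: 21.15
eef_pos: [0.5741, 0.2167, 0.1288]
ee_rot: [0.536, 0.833, 0.074, -0.118]
contact_force: [-0.6, 0.5, -2.7]
finger_gap: 0.0234
finger_force: 59.7
```

```bash
python3 - <<'E'
from h import *
hist()
p,R=cmd()
p1,R1=hookpose(-17,0,-4,42);rows,p,R=plan(p,R,p1,R1,8);show(rows[:1]+rows[-1:],1);print(p)
E
```

```text
F [-0.16  0.26 -1.98] 21.35
      -90 -85 -80 -75 -70 -65 -60 -55 -50 -45 -40 -35 -30 -25 -20 -15 -10  -5   0   5  10  15  20  25
  40    .   .   .   4   5   4  11  16  14   .   .   .   .   .   .   .   .   .   .   .   .   .   .   .
  35    .   .   1   .   5   2   6  15  13   3   .   .   .   .   .   .   .   .   .   .   .   .   .   .
  30    .   .   1   .   5   3   1   5  16  10   .   .   .   .   .   .   .   .   .   .   .   .   .   .
  25    .   .   .   .   4   4   4   9  12  15   .   .   .   .   .   .   .   .   .   .   .   .   .   .
  20    .   .   .   .   .   4   2   3   8   5   .   .   .   .   .   .   .   .   .   .   .   .   .   .
  15    .   .   .   .   .   1   7   5   8   7   1   .   .   .   .   .   .   .   .   .   .   .   .   .
  10    .   .   .   .   .   1   7   5   3  13   3   .   .   .   .   .   .   .   .   .   .   .   .   .
   5    .   .   .   .   .   .   8   8   3  10   3   .   .   .   .   .   1   .   1   .   .   .   .   .
   0    .   .   .   .   .   1   2  13   4   7   6   .   .   .   .   .   1   .   .   .   .   .   .   .
  -5    .   .   .   .   .   .   1   4   7   6  12   
[... 534 characters left out ...]
.   .   .   .   .   .   .
 -35    .   .   .   .   .   .   .   .   .   .   .   .   .   .   .   .   .   .   .   .   .   .   .   .
 -40    .   .   .   .   .   .   .   .   .   .   .   .   .   .   .   .   .   .   .   .   .   .   .   .
 -45    .   .   .   .   .   .   .   .   .   .   .   .   .   .   .   .   .   .   .   .   .   .   .   .
 -50    .   .   .   .   .   .   .   .   .   .   .   .   .   .   .   .   .   .   .   .   .   .   .   .
[{"tx": -0.01, "ty": 0.03, "tz": -0.05, "rx": -0.41, "ry": -0.18, "claw": 1}, {"tx": -0.05, "ty": 0.06, "tz": -0.02, "rx": -0.42, "ry": -0.2, "claw": 1}, {"claw": 1}, {"claw": 1}, {"claw": 1}, {"claw": 1}, {"claw": 1}, {"claw": 1}]
[0.56800706 0.23172551 0.10626764]
```

Call:
move_arm(
  deltas=[
    {"tx": -0.01,"ty": 0.023,"tz": 0,"rx": 0,"ry": 0,"rz": 0,"claw": 1},
    {"tx": -0.01,"ty": 0.023,"tz": 0,"rx": 0,"ry": 0,"rz": 0,"claw": 1},
    {"tx": -0.01,"ty": 0.023,"tz": 0,"rx": 0,"ry": 0,"rz": 0,"claw": 1},
    {"tx": -0.01,"ty": 0.023,"tz": 0,"rx": 0,"ry": 0,"rz": 0,"claw": 1},
    {"tx": -0.01,"ty": 0.023,"tz": 0,"rx": 0,"ry": 0,"rz": 0,"claw": 1},
    {"tx": -0.01,"ty": 0.023,"tz": 0,"rx": 0,"ry": 0,"rz": 0,"claw": 1},
    {"tx": 0,"ty": 0,"tz": 0,"rx": 0,"ry": 0,"rz": 0,"claw": 1},
    {"tx": 0,"ty": 0,"tz": 0,"rx": 0,"ry": 0,"rz": 0,"claw": 1},
  ],
)

```text
time_s: 22.35
eef_pos: [0.5726, 0.2216, 0.1289]
ee_rot: [0.537, 0.832, 0.075, -0.117]
contact_force: [3.5, -7.4, -1.7]
finger_gap: 0.0237
finger_force: 59.9
```

```bash
python3 - <<'E'
from h import *
look("7",4)
p,R=cmd();p=p+np.array([-.06,.138,0])*.06;save(p,R)
p1,R1=hookpose(-18,0,-4,42);rows,p,R=plan(p,R,p1,R1,8);show(rows[:1]+rows[-1:],1);print(p)
E
```

```text
t 22.55 p [0.5726 0.2217 0.1289] F [ 3.53 -7.46 -2.4 ] M [-2.6  -1.2  -0.02] ZYX [-65.8  56.   -0.1] C in ring mm [-15.1   0.2   3.9] gap 0.023538215208408413
[{"tx": -0.01, "ty": 0.02, "tz": -0.05, "rx": -0.41, "ry": -0.18, "claw": 1}, {"tx": 0.01, "ty": 0.01, "tz": -0.02, "rx": -0.42, "ry": -0.2, "claw": 1}, {"claw": 1}, {"claw": 1}, {"claw": 1}, {"claw": 1}, {"claw": 1}, {"claw": 1}]
[0.56800706 0.23280551 0.10626764]
```

```bash
python3 - <<'E'
from h import *
p,R=cmd()
for t,n in(((-18,0,-4,42),8),((-18.5,0,-5,22),8),((-19,0,-6,4),8),((-19,0,-9,3),4)):
    p1,R1=hookpose(*t);rows,p,R=plan(p,R,p1,R1,n);show(rows[:1]+rows[-1:],1);print(p)
save(p,R)
E
```

```text
[{"tx": -0.01, "ty": 0.02, "tz": -0.05, "rx": -0.41, "ry": -0.18, "claw": 1}, {"tx": 0.01, "ty": 0.01, "tz": -0.02, "rx": -0.42, "ry": -0.2, "claw": 1}, {"claw": 1}, {"claw": 1}, {"claw": 1}, {"claw": 1}, {"claw": 1}, {"claw": 1}]
[0.56800706 0.23280551 0.10626764]
[{"tx": -0.01, "ty": 0.02, "tz": -0.06, "rx": -0.46, "ry": -0.2, "claw": 1}, {"tx": -0.01, "ty": 0.02, "tz": -0.09, "rx": -0.43, "ry": -0.23, "claw": 1}, {"claw": 1}, {"claw": 1}, {"claw": 1}, {"claw": 1}, {"claw": 1}, {"claw": 1}]
[0.56320706 0.24240551 0.07566764]
[{"tz": -0.06, "rx": -0.41, "ry": -0.18, "claw": 1}, {"ty": 0.02, "tz": -0.07, "rx": -0.42, "ry": -0.2, "claw": 1}, {"claw": 1}, {"claw": 1}, {"claw": 1}, {"claw": 1}, {"claw": 1}, {"claw": 1}]
[0.56320706 0.24360551 0.04626764]
[{"tz": -0.02, "rx": -0.05, "ry": -0.02, "claw": 1}, {"ty": -0.01, "tz": -0.01, "rx": -0.03, "ry": -0.02, "claw": 1}, {"claw": 1}, {"claw": 1}, {"claw": 1}, {"claw": 1}, {"claw": 1}, {"claw": 1}]
[0.56320706 0.24300551 0.04206764]
```

Call:
move_arm(
  deltas=[
    {"tx": -0.01,"ty": 0.02,"tz": -0.05,"rx": -0.41,"ry": -0.18,"rz": 0,"claw": 1},
    {"tx": -0.01,"ty": 0.02,"tz": -0.05,"rx": -0.41,"ry": -0.18,"rz": 0,"claw": 1},
    {"tx": -0.01,"ty": 0.02,"tz": -0.05,"rx": -0.41,"ry": -0.18,"rz": 0,"claw": 1},
    {"tx": -0.01,"ty": 0.02,"tz": -0.05,"rx": -0.41,"ry": -0.18,"rz": 0,"claw": 1},
    {"tx": -0.01,"ty": 0.02,"tz": -0.05,"rx": -0.41,"ry": -0.18,"rz": 0,"claw": 1},
    {"tx": -0.01,"ty": 0.02,"tz": -0.05,"rx": -0.41,"ry": -0.18,"rz": 0,"claw": 1},
    {"tx": -0.01,"ty": 0.02,"tz": -0.05,"rx": -0.41,"ry": -0.18,"rz": 0,"claw": 1},
    {"tx": 0.01,"ty": 0.01,"tz": -0.02,"rx": -0.42,"ry": -0.2,"rz": 0,"claw": 1},
  ],
)

```text
time_s: 23.55
eef_pos: [0.5664, 0.2345, 0.1066]
ee_rot: [0.541, 0.841, -0.011, 0.012]
contact_force: [-0.3, -0.5, -2.8]
finger_gap: 0.0235
finger_force: 59.9
```

Free again at 42°, with no contact force. The swing continues.

Call:
move_arm(
  deltas=[
    {"tx": -0.01,"ty": 0.02,"tz": -0.06,"rx": -0.46,"ry": -0.2,"rz": 0,"claw": 1},
    {"tx": -0.01,"ty": 0.02,"tz": -0.06,"rx": -0.46,"ry": -0.2,"rz": 0,"claw": 1},
    {"tx": -0.01,"ty": 0.02,"tz": -0.06,"rx": -0.46,"ry": -0.2,"rz": 0,"claw": 1},
    {"tx": -0.01,"ty": 0.02,"tz": -0.06,"rx": -0.46,"ry": -0.2,"rz": 0,"claw": 1},
    {"tx": -0.01,"ty": 0.02,"tz": -0.06,"rx": -0.46,"ry": -0.2,"rz": 0,"claw": 1},
    {"tx": -0.01,"ty": 0.02,"tz": -0.06,"rx": -0.46,"ry": -0.2,"rz": 0,"claw": 1},
    {"tx": -0.01,"ty": 0.02,"tz": -0.06,"rx": -0.46,"ry": -0.2,"rz": 0,"claw": 1},
    {"tx": -0.01,"ty": 0.02,"tz": -0.09,"rx": -0.43,"ry": -0.23,"rz": 0,"claw": 1},
  ],
)

```text
time_s: 24.55
eef_pos: [0.5616, 0.2447, 0.0758]
ee_rot: [0.532, 0.825, -0.105, 0.157]
contact_force: [0.2, 0.4, -2.6]
finger_gap: 0.0235
finger_force: 59.9
```

```bash
python3 - <<'E'
from h import *
hist(3)
E
```

```text
F [ 0.21 -0.37 -0.8 ] 24.7
      -90 -85 -80 -75 -70 -65 -60 -55 -50 -45 -40 -35 -30 -25 -20 -15 -10  -5   0   5  10  15  20  25
  40    .   .   .   .   .   .   .   .   .   .   .   .   .   .   .   .   .   .   .   .   .   .   .   .
  35    .   .   .   .   .   .   .   .   .   .   .   .   .   .   .   .   .   .   .   .   .   .   .   .
  30    .   .   .   .   .   .   .   .   .   .   .   .   .   .   .   .   .   .   .   .   .   .   .   .
  25    .   .   .   .   .   .   .   .   .   .   .   .   .   .   .   .   .   .   .   .   .   .   .   .
  20    3   1   1   .   .   .   .   .   .   .   .   .   .   .   .   .   .   .   .   .   .   .   .   .
  15   10   7   6   2   1   .   .   .   .   .   .   .   .   .   .   .   .   .   .   .   .   .   .   .
  10    8   6  10   9   1   .   .   .   .   .   .   .   .   .   2   8   2   .   .   .   .   .   .   .
   5    4   6   5  17  13   6   3   2   .   .   .   .   .   .   2  10   4   1   .   .   .   .   .   .
   0    3   2   2   6   9   8  16   1   .   .   .   .   .   .   .   3   2   1   .   .   .   .   .   .
  -5    3   3   4   3   2   3  10   8   4   .   .   .
[... 266 characters left out ...]
   .   .   .   2   3  13   .   5   7   .   2   .   .   .   .   .   .   .   .   .   .   .
 -25    .   .   .   .   .   .   .   .   3   3   4   4   .   .   .   .   .   .   .   .   .   .   .   .
 -30    .   .   .   .   .   .   .   .   3   1   2   .   .   .   .   .   .   .   .   .   .   .   .   .
 -35    .   .   .   .   .   .   .   .   .   .   .   .   .   .   .   .   .   .   .   .   .   .   .   .
 -40    .   .   .   .   .   .   .   .   .   .   .   .   .   .   .   .   .   .   .   .   .   .   .   .
 -45    .   .   .   .   .   .   .   .   .   .   .   .   .   .   .   .   .   .   .   .   .   .   .   .
 -50    .   .   .   .   .   .   .   .   .   .   .   .   .   .   .   .   .   .   .   .   .   .   .   .
```

Call:
move_arm(
  deltas=[
    {"tx": 0.02,"ty": -0.02,"tz": -0.06,"rx": -0.41,"ry": -0.18,"rz": 0,"claw": 1},
    {"tx": 0,"ty": 0,"tz": -0.06,"rx": -0.41,"ry": -0.18,"rz": 0,"claw": 1},
    {"tx": 0,"ty": 0,"tz": -0.06,"rx": -0.41,"ry": -0.18,"rz": 0,"claw": 1},
    {"tx": 0,"ty": 0,"tz": -0.06,"rx": -0.41,"ry": -0.18,"rz": 0,"claw": 1},
    {"tx": 0,"ty": 0,"tz": -0.06,"rx": -0.41,"ry": -0.18,"rz": 0,"claw": 1},
    {"tx": 0,"ty": 0,"tz": -0.06,"rx": -0.41,"ry": -0.18,"rz": 0,"claw": 1},
    {"tx": 0,"ty": 0,"tz": -0.06,"rx": -0.41,"ry": -0.18,"rz": 0,"claw": 1},
    {"tx": 0,"ty": 0,"tz": -0.07,"rx": -0.42,"ry": -0.2,"rz": 0,"claw": 1},
  ],
)

```text
time_s: 25.7
eef_pos: [0.5631, 0.2436, 0.0458]
ee_rot: [0.51, 0.79, -0.188, 0.284]
contact_force: [-3.2, 4.2, -5.2]
finger_gap: 0.0236
finger_force: 59.9
```

```bash
python3 - <<'E'
from h import *
p,R=look("8",4);hist(3)
E
```

```text
t 25.9 p [0.5627 0.2437 0.0454] F [-3.83  6.17 -1.54] M [ 1.84  1.07 -0.35] ZYX [-65.8   0.2  -0.5] C in ring mm [-20.9   0.4   3.8] gap 0.023319917948484058
F [-5.16  7.58 -2.67] 26.05
      -90 -85 -80 -75 -70 -65 -60 -55 -50 -45 -40 -35 -30 -25 -20 -15 -10  -5   0   5  10  15  20  25
  40    .   .   .   .   .   .   .   .   .   .   .   .   .   .   .   .   .   .   .   .   .   .   .   .
  35    .   .   .   .   .   .   .   .   .   .   .   .   .   .   .   .   .   .   .   .   .   .   .   .
  30    .   .   .   .   .   .   .   .   .   .   .   .   .   .   .   .   .   .   .   .   .   .   .   .
  25    .   .   .   .   .   .   .   .   .   .   .   .   .   .   .   .   .   .   .   .   .   .   .   .
  20    .   .   .   .   .   .   .   .   .   .   .   .   .   .   .   .   .   .   .   .   .   .   .   .
  15    .   .   .   .   .   .   .   .   .   .   .   .   .   .   .   .   .   .   .   .   .   .   .   .
  10    .   .   .   .   .   .   .   .   .   .   .   .   .   .   5   2   1   .   .   .   .   .   .   .
   5    .   .   .   .   .   .   .   .   .   .   .   .   .   2   9  10   5   2   .   .   .   .   . 
[... 425 characters left out ...]
   3   6   3   2   9   7   9   6   5   .   .   .   .   .   .   .   .   .   .   .   .   .
 -25    4   1   3   3   7   2   8   5   2   2   2   5   .   .   .   .   .   .   .   .   .   .   .   .
 -30    3   2   .   3   1   5  11   5   6   5   .   .   .   .   .   .   .   .   .   .   .   .   .   .
 -35    .   3   .   1   .   .   2   2   2   1   .   .   .   .   .   .   .   .   .   .   .   .   .   .
 -40    .   .   .   .   .   .   .   .   .   .   .   .   .   .   .   .   .   .   .   .   .   .   .   .
 -45    .   .   .   .   .   .   .   .   .   .   .   .   .   .   .   .   .   .   .   .   .   .   .   .
 -50    .   .   .   .   .   .   .   .   .   .   .   .   .   .   .   .   .   .   .   .   .   .   .   .
```

Call:
move_arm(
  deltas=[
    {"tx": -0.01,"ty": 0.02,"tz": -0.02,"rx": -0.05,"ry": -0.02,"rz": 0,"claw": 1},
    {"tx": 0,"ty": 0.01,"tz": -0.02,"rx": -0.05,"ry": -0.02,"rz": 0,"claw": 1},
    {"tx": 0,"ty": 0,"tz": 0,"rx": 0,"ry": 0,"rz": 0,"claw": 1},
    {"tx": 0,"ty": 0,"tz": 0,"rx": 0,"ry": 0,"rz": 0,"claw": 1},
    {"tx": 0,"ty": 0,"tz": 0,"rx": 0,"ry": 0,"rz": 0,"claw": 1},
    {"tx": 0,"ty": 0,"tz": 0,"rx": 0,"ry": 0,"rz": 0,"claw": 1},
    {"tx": 0,"ty": 0,"tz": 0,"rx": 0,"ry": 0,"rz": 0,"claw": 1},
    {"tx": 0,"ty": 0,"tz": 0,"rx": 0,"ry": 0,"rz": 0,"claw": 1},
  ],
  newtons=30,
)

```text
time_s: 27.05
eef_pos: [0.5631, 0.2438, 0.0444]
ee_rot: [0.509, 0.788, -0.191, 0.287]
contact_force: [-2.0, 3.7, 0.0]
finger_gap: 0.0239
finger_force: 30.0
```

```bash
python3 - <<'E'
from h import *
p,R=look("9",4);hist(2)
E
```

```text
t 27.25 p [0.5631 0.2438 0.0444] F [-2.39  4.73 -0.36] M [ 1.43  0.67 -0.05] ZYX [-65.9  -0.3  -0.5] C in ring mm [-21.    0.5   3.5] gap 0.024018878652307608
F [-1.8   4.82 -0.85] 27.35
      -90 -85 -80 -75 -70 -65 -60 -55 -50 -45 -40 -35 -30 -25 -20 -15 -10  -5   0   5  10  15  20  25
  40    .   .   .   .   .   .   .   .   .   .   .   .   .   .   .   .   .   .   .   .   .   .   .   .
  35    .   .   .   .   .   .   .   .   .   .   .   .   .   .   .   .   .   .   .   .   .   .   .   .
  30    .   .   .   .   .   .   .   .   .   .   .   .   .   .   .   .   .   .   .   .   .   .   .   .
  25    .   .   .   .   .   .   .   .   .   .   .   .   .   .   .   .   .   .   .   .   .   .   .   .
  20    .   .   .   .   .   .   .   .   .   .   .   .   .   .   .   .   .   .   .   .   .   .   .   .
  15    .   .   .   .   .   .   .   .   .   .   .   .   .   .   .   .   .   .   .   .   .   .   .   .
  10    .   .   .   .   .   .   .   .   .   .   .   .   .   .   2   1   2   .   .   .   .   .   .   .
   5    .   .   .   .   .   .   .   .   .   .   .   .   .   .   5   7   3   2   .   .   .   .   .
[... 426 characters left out ...]
   1   2   3   .  10   3   4   4   2   .   1   .   .   .   .   .   .   .   .   .   .   .
 -25    2   2   4   3   2   2   5   4   3   1   3   3   .   .   .   .   .   .   .   .   .   .   .   .
 -30    2   2   2   2   1   1   5  10   2   .   .   .   .   .   .   .   .   .   .   .   .   .   .   .
 -35    2   .   2   2   .   .   4   2   1   1   .   .   .   .   .   .   .   .   .   .   .   .   .   .
 -40    .   .   .   .   .   .   .   .   .   .   .   .   .   .   .   .   .   .   .   .   .   .   .   .
 -45    .   .   .   .   .   .   .   .   .   .   .   .   .   .   .   .   .   .   .   .   .   .   .   .
 -50    .   .   .   .   .   .   .   .   .   .   .   .   .   .   .   .   .   .   .   .   .   .   .   .
```

Call:
move_arm(
  deltas=[
    {"tx": 0,"ty": 0,"tz": 0,"rx": 0,"ry": 0,"rz": 0,"claw": 0.6},
    {"tx": 0,"ty": 0,"tz": 0,"rx": 0,"ry": 0,"rz": 0,"claw": 0.5},
    {"tx": 0,"ty": 0,"tz": 0,"rx": 0,"ry": 0,"rz": 0,"claw": 0.4},
    {"tx": 0,"ty": 0,"tz": 0,"rx": 0,"ry": 0,"rz": 0,"claw": 0.4},
    {"tx": 0,"ty": 0,"tz": 0,"rx": 0,"ry": 0,"rz": 0,"claw": 0.4},
    {"tx": 0,"ty": 0,"tz": 0,"rx": 0,"ry": 0,"rz": 0,"claw": 0.4},
    {"tx": 0,"ty": 0,"tz": 0,"rx": 0,"ry": 0,"rz": 0,"claw": 0.4},
    {"tx": 0,"ty": 0,"tz": 0,"rx": 0,"ry": 0,"rz": 0,"claw": 0.4},
  ],
)

```text
time_s: 28.35
eef_pos: [0.5629, 0.2437, 0.0443]
ee_rot: [0.509, 0.788, -0.191, 0.287]
contact_force: [0.1, 0.1, -0.3]
finger_gap: 0.0551
finger_force: 0.0
```

```bash
python3 - <<'E'
from h import *
p,R=look("10",4);hist(2)
print("retreat 120mm, units:",-R.apply([0,0,.12])/.06)
E
```

```text
t 28.55 p [0.5629 0.2437 0.0443] F [ 0.13  0.14 -0.04] M [0.65 0.31 0.01] ZYX [-65.9  -0.3  -0.5] C in ring mm [-21.    0.4   3.4] gap 0.0551583972130858
F [ 0.09 -0.33  0.12] 28.65
      -90 -85 -80 -75 -70 -65 -60 -55 -50 -45 -40 -35 -30 -25 -20 -15 -10  -5   0   5  10  15  20  25
  40    .   .   .   .   .   .   .   .   .   .   .   .   .   .   .   .   .   .   .   .   .   .   .   .
  35    .   .   .   .   .   .   .   .   .   .   .   .   .   .   .   .   .   .   .   .   .   .   .   .
  30    .   .   .   .   .   .   .   .   .   .   .   .   .   .   .   .   .   .   .   .   .   .   .   .
  25    .   .   .   .   .   .   .   .   .   .   .   .   .   .   .   .   .   .   .   .   .   .   .   .
  20    .   .   .   .   .   .   .   .   .   .   .   .   .   .   .   .   .   .   .   .   .   .   .   .
  15    .   .   .   .   .   .   .   .   .   .   .   .   .   .   .   .   .   .   .   .   .   .   .   .
  10    .   .   .   .   .   .   .   .   .   .   .   .   .   .   2   1   1   .   .   .   .   .   .   .
   5    .   .   .   .   .   .   .   .   .   .   .   .   .   .   6   5   4   .   .   .   .   .   .   .

[... 481 characters left out ...]
   .   .   .   .   .   .   .
 -25    1   2   3   4   3   1   2   2   3   5   1   2   .   .   .   .   .   .   .   .   .   .   .   .
 -30    2   3   1   1   2   3  10   6   1   .   .   .   .   .   .   .   .   .   .   .   .   .   .   .
 -35    1   1   1   2   .   .   2   3   4   .   .   .   .   .   .   .   .   .   .   .   .   1   .   .
 -40    .   .   .   .   .   .   .   .   .   .   .   .   .   .   .   .   .   .   .   .   .   1   .   .
 -45    .   .   .   .   .   .   .   .   .   .   .   .   .   .   .   .   .   .   .   .   .   .   .   .
 -50    .   .   .   .   .   .   .   .   .   .   .   .   .   .   .   .   .   .   .   .   .   .   .   .
retreat 120mm, units: [-0.51660487  1.18720116  1.5243598 ]
```

Released; the handle stays put. I'll retreat along the tool axis.

Call:
move_arm(
  deltas=[
    {"tx": -0.05,"ty": 0.11,"tz": 0.14,"rx": 0,"ry": 0,"rz": 0,"claw": 0.4},
    {"tx": -0.05,"ty": 0.11,"tz": 0.14,"rx": 0,"ry": 0,"rz": 0,"claw": 0.4},
    {"tx": -0.07,"ty": 0.15,"tz": 0.2,"rx": 0,"ry": 0,"rz": 0,"claw": 0.4},
    {"tx": -0.07,"ty": 0.15,"tz": 0.2,"rx": 0,"ry": 0,"rz": 0,"claw": 0.4},
    {"tx": -0.07,"ty": 0.15,"tz": 0.2,"rx": 0,"ry": 0,"rz": 0,"claw": 0.4},
    {"tx": -0.1,"ty": 0.22,"tz": 0.29,"rx": 0,"ry": 0,"rz": 0,"claw": 0.4},
    {"tx": -0.2,"ty": 0.25,"tz": 0.4,"rx": 0,"ry": 0,"rz": 0,"claw": 0.4},
    {"tx": -0.3,"ty": 0.3,"tz": 0.4,"rx": 0,"ry": 0,"rz": 0,"claw": 0.4},
  ],
)

```text
time_s: 29.65
eef_pos: [0.508, 0.3304, 0.164]
ee_rot: [0.51, 0.788, -0.191, 0.287]
contact_force: [-0.1, 1.4, -0.4]
finger_gap: 0.055
finger_force: 0.0
```

Call:
move_arm(
  deltas=[
    {"tx": -0.4,"ty": 0.4,"tz": 0.3,"rx": 0,"ry": 0,"rz": 0,"claw": 0.4},
    {"tx": -0.4,"ty": 0.4,"tz": 0.3,"rx": 0,"ry": 0,"rz": 0,"claw": 0.4},
    {"tx": -0.4,"ty": 0.4,"tz": 0.2,"rx": 0,"ry": 0,"rz": 0,"claw": 0.4},
    {"tx": -0.4,"ty": 0.4,"tz": 0.1,"rx": 0,"ry": 0,"rz": 0,"claw": 0.4},
    {"tx": -0.3,"ty": 0.3,"tz": 0,"rx": 0,"ry": 0,"rz": 0,"claw": 0.4},
    {"tx": -0.2,"ty": 0.2,"tz": 0,"rx": 0,"ry": 0,"rz": 0,"claw": 0.4},
    {"tx": 0,"ty": 0,"tz": 0,"rx": 0,"ry": 0,"rz": 0,"claw": 0.4},
    {"tx": 0,"ty": 0,"tz": 0,"rx": 0,"ry": 0,"rz": 0,"claw": 0.4},
  ],
)

```text
time_s: 30.65
eef_pos: [0.3834, 0.4548, 0.2167]
ee_rot: [0.51, 0.788, -0.191, 0.288]
contact_force: [1.1, -0.6, -0.3]
finger_gap: 0.0551
finger_force: 0.0
```

```bash
python3 - <<'E'
from h import *
look("11",3)
a,b=load("top11.npz"),load("side11.npz")
A=cv2.resize(a["p"][150:240,130:230],(400,360),interpolation=cv2.INTER_CUBIC);B=cv2.resize(b["p"][130:220,190:290],(400,360),interpolation=cv2.INTER_CUBIC)
cv2.imwrite("pics/f.png",np.hstack([A,B])[:,:,::-1])
H=hist(3)
E
```

```text
t 30.8 p [0.3834 0.4548 0.2168] F [0.11 0.06 0.09] M [ 0.67  0.33 -0.01] ZYX [-66.   -0.4  -0.5] C in ring mm [-287.   -78.   175.9] gap 0.05526062155342698
F [ 0.14  0.44 -0.35] 30.95
      -90 -85 -80 -75 -70 -65 -60 -55 -50 -45 -40 -35 -30 -25 -20 -15 -10  -5   0   5  10  15  20  25
  40    .   .   .   .   .   .   .   .   .   .   .   .   .   .   .   .   .   .   .   .   .   .   .   .
  35    .   .   .   .   .   .   .   .   .   .   .   .   .   .   .   .   .   .   .   .   .   .   .   .
  30    .   .   .   .   .   .   .   .   .   .   .   .   .   .   .   .   .   .   .   .   .   .   .   .
  25    .   .   .   .   .   .   .   .   .   .   .   .   .   .   .   .   .   .   .   .   .   .   .   .
  20    .   .   .   .   .   .   .   .   .   .   .   .   .   .   .   .   .   .   .   .   .   .   .   .
  15    .   .   .   .   .   .   .   .   .   .   .   .   .   .   .   .   .   .   .   .   .   .   .   .
  10    .   .   .   .   .   .   .   .   .   .   .   .   .   .   4   1   1   .   .   .   .   .   .   .
   5    .   .   .   .   .   .   .   .   .   .   .   .   .   .  10   6   9   1   .   .   .   .   .  
[... 424 characters left out ...]
   5   4   1   4   8  11   6   5   5   2   .   .   .   .   .   .   .   .   .   .   .   .
 -25    2   2   1   6   5   3   6   6   3   4   2   2   .   .   .   .   .   .   .   .   .   .   .   .
 -30    1   6   3   5   2   5   5   8   4   1   1   .   .   .   .   .   .   .   .   .   .   .   .   .
 -35    1   1   1   1   .   1  10   3   2   1   .   .   .   .   .   .   .   .   .   .   .   .   .   .
 -40    .   .   .   .   .   .   .   .   .   .   .   .   .   .   .   .   .   .   .   .   .   .   .   .
 -45    .   .   .   .   .   .   .   .   .   .   .   .   .   .   .   .   .   .   .   .   .   .   .   .
 -50    .   .   .   .   .   .   .   .   .   .   .   .   .   .   .   .   .   .   .   .   .   .   .   .
```

View pics/f.png

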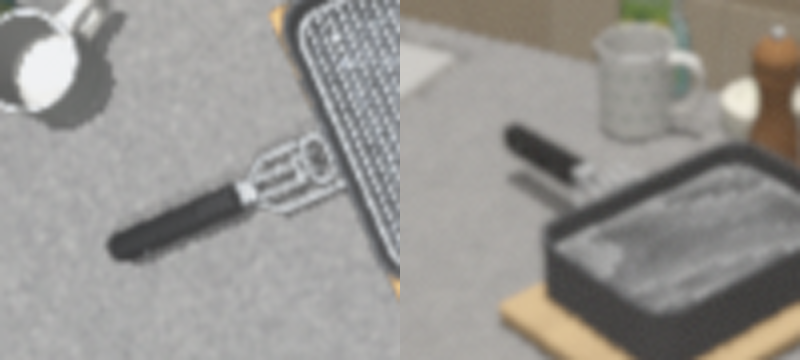

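The final picture shows the handle hooked in the ring at (318,155) in the top half, with its foot against the wall. In the side half the grip hangs clear of the worktop, with its shadow below. One numeric check of its level before handing in.

```bash
python3 - <<'E'
from h import *
D=load("side0.npz");b=load("side11.npz");C=cloud(b)
g=cv2.cvtColor(b["p"],cv2.COLOR_RGB2GRAY)
for n,bb in(("side",b),("top",load("top11.npz"))):
    C=cloud(bb)-RING;g=cv2.cvtColor(bb["p"],cv2.COLOR_RGB2GRAY);h=1000*np.stack([C@N,C@T_,C[...,2]],-1)
    m=(g<75)&(abs(h[...,1])<35)&(h[...,0]>-190)&(h[...,0]<-75)&(h[...,2]>-62);q=h[m]
    k=np.polyfit(q[:,0],q[:,2],1);ky=np.polyfit(q[:,0],q[:,1],1)
    print(n,len(q),"pitch",np.degrees(np.arctan(k[0])).round(1),"yaw",np.degrees(np.arctan(ky[0])).round(1),"y@hook",np.polyval(ky,0).round(1),"x range",np.percentile(q[:,0],[1,99]).round(0))
for n in("side","top"):
    r=[]
    for t in("0","11"):
        D=load(n+t+".npz");c=cloud(D).reshape(-1,3);a=c@N;bb=c@T_;w=(D["d"].ravel()>0)&(a>.25)&(a<.31)&(abs(bb-.612)<.08)&(c[:,2]>.066)&(c[:,2]<.09);r.append(np.median(a[w]))
    print("pan back rim shift mm",n,1000*(r[1]-r[0]))
E
```

```text
side 89 pitch 1.9 yaw -0.3 y@hook -9.2 x range [-168.  -77.]
top 176 pitch 1.1 yaw -2.9 y@hook -9.9 x range [-174.  -77.]
pan back rim shift mm side -0.07338951965113472
pan back rim shift mm top 0.27133979660798335
```

```bash
python3 -c "
from plant import close_job
print(close_job())"
```

```text
the job is handed in; nothing more can be done
None
```

The handle is fitted and the job is handed in: it hangs hooked up through the ring, level to about 2° with the foot bar against the wall, the pan did not move, and the arm stayed clear of the mill, mug and tin.

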